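Stack a filtered mini plate on the light box and set the shutter to half

TASK

Set up a half-plate light exposure: first push the light box's shutter fully shut so that the port is dark, then stack on the collar of the port every filter frame that is out on the bench, the well plate on top of them and the lid on the plate, each with its chamfered corners over those of the part below and its skirt fully down. With the stack complete, draw the shutter out by one click to the half-open stop, never further while the plate is there, because the other half of the plate is the dark control. Leave the stack square, the parts upright, and do not knock over the amber vial.

Things in the scene. Friction and masses are not known exactly. Their poses are not given: they have to be found in the camera images.
- shutter (a joint): steel shutter sliding under the collar, across the port; m, grows along the collar's +y as it opens. Spring detent with three stops: 0 fully shut, 0.036 half open, 0.072 fully open; it starts at or between the last two. Leaving a stop takes 7 to 10 N; within 4 mm of one it snaps in, to 1 mm; between them it stays where left. Hard ends 1.5 mm past the outer stops
- handle (a point): top centre of the shutter's upright black handle, 16 mm (x) by 30 (y), 30 high, on the shutter's tail; 15 mm above collar's height and, when shut, 101 mm along +y from it. Grip it across the 16 mm; the rails beside it (27 to 35 mm off the centre line) end 26 mm below this point. A full stack rises 69 mm above collar, so keep the gripper's wide side across the rails
- collar (a point): centre of the lit port, at shoulder height (51 mm up) of the narrow aluminium collar round it, 60 x 86 mm, which stands 21 mm over the deck of the fixed light box (130 mm in x, 290 in y). A rim 51.5 x 77.5, 5 mm high, stands on the shoulder, +y corners chamfered as on the parts. x across, y along the slide towards the handle, z up. A part seated on it has origin and axes here
- collar_end (a point): middle of the chamfered +y end of the collar, at shoulder height, 43 mm from its centre
- frame_a: black filter frame with smoked pane, 60 mm (x) by 86 (y), 50 g: sides 11 mm high (grip across x), then a shoulder and a rim 51.5 x 77.5, 5 mm high. Recess below 55 x 81, 6 deep: it drops over the rim of the part below until the skirt rests on its shoulder, so each frame adds 11 mm. Both +y corners chamfered 11.5 mm: seats one way round only. Origin: underside centre. 2 to 4 are out, others None
- frame_b: loose filter frame, exactly like frame_a; may be absent (None)
- frame_c: loose filter frame, exactly like frame_a; may be absent (None)
- frame_d: loose filter frame, exactly like frame_a; may be absent (None)
- frame_a_end (a point): middle of the lower edge of the chamfered +y end of frame_a, 43 mm from its origin
- frame_b_end (a point): middle of the lower edge of the chamfered +y end of frame_b, 43 mm from its origin
- frame_c_end (a point): middle of the lower edge of the chamfered +y end of frame_c, 43 mm from its origin
- frame_d_end (a point): middle of the lower edge of the chamfered +y end of frame_d, 43 mm from its origin
- plate: loose white 48-well mini plate, same footprint, recess, rim and chamfered corners as the frames but taller: sides 15 mm high, 20 mm in all, rows of small grey wells on top, 60 g. Origin: centre of the underside
- plate_end (a point): middle of the lower edge of the plate's chamfered +y end, 43 mm from its origin
- lid: loose opaque grey lid, same footprint, recess and chamfered corners, 10 mm high, flat top without rim, 40 g. On the plate its origin is 15 mm above the plate's. Origin: centre of the underside
- lid_end (a point): middle of the lower edge of the lid's chamfered +y end, 43 mm from its origin
- vial: amber glass vial standing on the bench, 34 mm across, 62 mm high; to be left standing. Origin: centre of the underside

How it is judged:
On the way, in this order (a step that is already met when the one before it is completed fails the run):
1. the shutter is fully shut (value of joint shutter below 0.004 m), for 0.3 s.
2. every frame that is out is seated on the collar's stack, with the shutter still shut (horizontal distance between each of frame_a, frame_b, frame_c, frame_d and collar below 0.009 m and horizontal distance between each of frame_a_end, frame_b_end, frame_c_end, frame_d_end and collar_end below 0.011 m and (z of frame_a in the frame of collar between -0.003 and 0.003 m or z of frame_a in the frame of collar between 0.008 and 0.014 m or z of frame_a in the frame of collar between 0.019 and 0.025 m or z of frame_a in the frame of collar between 0.03 and 0.036 m) and angle between each of frame_a, frame_b, frame_c, frame_d's own z axis and vertical below 0.06 rad and (z of frame_b in the frame of collar between -0.003 and 0.003 m or z of frame_b in the frame of collar between 0.008 and 0.014 m or z of frame_b in the frame of collar between 0.019 and 0.025 m or z of frame_b in the frame of collar between 0.03 and 0.036 m) and (z of frame_c in the frame of collar between -0.003 and 0.003 m or z of frame_c in the frame of collar between 0.008 and 0.014 m or z of frame_c in the frame of collar between 0.019 and 0.025 m or z of frame_c in the frame of collar between 0.03 and 0.036 m) and (z of frame_d in the frame of collar between -0.003 and 0.003 m or z of frame_d in the frame of collar between 0.008 and 0.014 m or z of frame_d in the frame of collar between 0.019 and 0.025 m or z of frame_d in the frame of collar between 0.03 and 0.036 m) and value of joint shutter below 0.004 m), for 0.3 s.
3. the plate is seated on the top frame, with the shutter still shut (all of step 2 and horizontal distance between plate and collar below 0.009 m and horizontal distance between plate_end and collar_end below 0.011 m and (z of plate in the frame of collar between 0.019 and 0.025 m or z of plate in the frame of collar between 0.03 and 0.036 m or z of plate in the frame of collar between 0.041 and 0.047 m) and angle between plate's own z axis and vertical below 0.06 rad and z of plate in the frame of frame_a above 0.008 m and z of plate in the frame of frame_b above 0.008 m and z of plate in the frame of frame_c above 0.008 m and z of plate in the frame of frame_d above 0.008 m), for 0.3 s.
4. the lid is seated on the plate, with the shutter still shut (all of step 3 and horizontal distance between lid and plate below 0.005 m and horizontal distance between lid_end and plate_end below 0.007 m and z of lid in the frame of plate between 0.012 and 0.018 m and angle between lid's own z axis and vertical below 0.06 rad), for 0.3 s.
At the end, for the whole second after the job is handed in: all frames that are out, the plate above them and the lid on it stand seated in one stack on the collar (level to 0.06 rad, height to 3 mm, centres to 9 mm of the collar, chamfered ends to 11 mm), at rest, and the shutter stands at the half-open stop, 0.036 m to 4 mm (horizontal distance between each of frame_a, frame_b, frame_c, frame_d, plate and collar below 0.009 m and horizontal distance between each of frame_a_end, frame_b_end, frame_c_end, frame_d_end, plate_end and collar_end below 0.011 m and (z of frame_a in the frame of collar between -0.003 and 0.003 m or z of frame_a in the frame of collar between 0.008 and 0.014 m or z of frame_a in the frame of collar between 0.019 and 0.025 m or z of frame_a in the frame of collar between 0.03 and 0.036 m) and angle between each of frame_a, frame_b, frame_c, frame_d, plate, lid's own z axis and vertical below 0.06 rad and (z of frame_b in the frame of collar between -0.003 and 0.003 m or z of frame_b in the frame of collar between 0.008 and 0.014 m or z of frame_b in the frame of collar between 0.019 and 0.025 m or z of frame_b in the frame of collar between 0.03 and 0.036 m) and (z of frame_c in the frame of collar between -0.003 and 0.003 m or z of frame_c in the frame of collar between 0.008 and 0.014 m or z of frame_c in the frame of collar between 0.019 and 0.025 m or z of frame_c in the frame of collar between 0.03 and 0.036 m) and (z of frame_d in the frame of collar between -0.003 and 0.003 m or z of frame_d in the frame of collar between 0.008 and 0.014 m or z of frame_d in the frame of collar between 0.019 and 0.025 m or z of frame_d in the frame of collar between 0.03 and 0.036 m) and (z of plate in the frame of collar between 0.019 and 0.025 m or z of plate in the frame of collar between 0.03 and 0.036 m or z of plate in the frame of collar between 0.041 and 0.047 m) and z of plate in the frame of frame_a above 0.008 m and z of plate in the frame of frame_b above 0.008 m and z of plate in the frame of frame_c above 0.008 m and z of plate in the frame of frame_d above 0.008 m and horizontal distance between lid and plate below 0.005 m and horizontal distance between lid_end and plate_end below 0.007 m and z of lid in the frame of plate between 0.012 and 0.018 m and value of joint shutter between 0.032 and 0.04 m and linear speed of each of lid, plate below 0.02 m/s); the robot touches nothing.
It fails at once if the shutter opened beyond the half-open stop while the plate is over the port (value of joint shutter above 0.05 m and horizontal distance between plate and collar below 0.03 m).
It fails at once if the amber vial knocked over (angle between vial's own z axis and vertical above 0.5 rad).
Of frame_a, frame_b, frame_c, frame_d only 2 to 4 are there at a start; the rules pass over those that are not, and their reading is None.
At some moment in a run one of frame_a, frame_b, frame_c, frame_d, plate, lid may be knocked a few centimetres aside while the robot is not near it.
Once in a run the grip may slacken for a moment while it holds something.
It also fails if it takes over 210 s, if anything falls off the work surface, if the arm or the gripper's body presses on something with over 40 N, if the wrist force passes 120 N, or if a joint passes its speed limit or range.

ROBOT

A 6-joint arm with a two-finger parallel gripper is mounted at the origin on the work surface. World frame = base frame: x ahead of the robot, y to its left, z up, the work surface at z = 0. Lengths are in m, angles in rad, forces in N, time in s.
With the tool pointing down it reaches from about 0.425 to 0.95 m from the base axis. Payload 3.5 kg.
Tool frame: the origin (TCP) lies at the very end of the fingers, on their centre line; the grasp point (between the pads) lies 19 mm behind it; z points along the fingers, y is the line along which they close (so a half turn about z gives the same grasp; the last joint's range is limited). The gripper opens to 85 mm and grips with 20 to 120 N. Pads are 22 mm wide; open, the fingers measure 114 mm over their backs; the gripper's body (76 mm by 85 mm) begins 54 mm behind the grasp point. The pads swing forward as they close: fully open they stand 13 mm farther back than shut.
Start: joints at [-1.497, 0.286, 1.577, -0, 1.279, -0.15], TCP at [0.15, -0.658, 0.231] pointing down, gripper open.
Joint ranges: [-2.77, 2.77], [-0.9, 2.22], [0.21, 2.48], [-1.53, 4.67], [0.24, 2.81], [-2.84, 2.84]. Speed limits (rad/s): [2.79, 2.79, 3.14, 3.14, 3.14, 3.14].

INTERFACE

Orientations are given as a unit quaternion [x, y, z, w].
In Python, from plant import ctrl gives the robot as it stands.
- The arm moves only by the shell command python3 inch.py 'ROWS' [FORCE]. ROWS is a JSON list of rows, 1 to 10 of them, each of 7 numbers: dx, dy, dz in m, then a rotation vector rx, ry, rz in rad, then the opening from 0.0 (shut) to 1.0 (fully open); each row is the pose to reach, as a shift and turn from the pose commanded when the command began, along the tool's axes at that moment; what a row does not reach only later rows make up. A row lasts 1/8 s, in which the tool goes at most 0.0625 m and 0.188 rad, less where a joint would pass 70% of its speed; a pose out of reach is approached as far as the arm can. The fingers move at their own pace and stop on an object; FORCE is the grip in N (left out, the last holds). Time passes only in rows, so rows that do not move let the fingers close. It prints the time, the measured TCP pose, the force, the opening and the grip force at its end.
- ctrl.get_state(): the state, without advancing time (a new reading comes with each control period).
- ctrl.read_camera(name): name is "scene" or "top" or "wrist"; returns a dict with "pixels" (420x560x3 uint8, red, green, blue), "camera_matrix" (3x3 intrinsics, pixels), "dist_coeffs" ([k1, k2, p1, p2, k3] as OpenCV has them; the pictures are not rectified), "xyz" and "orientation" of the camera in the world. Camera axes: x right, y down, z forward; pixel columns grow to the right and rows downward; lengths in m; the calibration is good to about 2 mm. A picture is of the moment at which its call begins. There is no depth.
- ctrl.sign_off(): hands the job in; it is judged then, once.
The state is a dict: "time": time; "qpos": joint angles; "dq": joint speeds; "joint_efforts": joint torques, N m; "eef_pos": TCP position; "tcp_rot": TCP orientation; "contact_force": force on the tool from outside, world axes, zero at the start; "wrist_torque": the same for the moment, N m; "opening": opening from 0.0 (shut) to 1.0 (fully open); "finger_force": force on a finger pad.
Only numpy, scipy, OpenCV 4.12 (cv2) and the standard library are available. Lean on these libraries where they do the work, as an engineer would, in place of code of your own. Each camera call takes 0.05 s, during which the arm holds its last target. There are 200 camera calls.

## Working session

There is one attempt and no reset: what is moved stays moved. The work goes in short steps, Python scripts to look and compute and a shell command to move; the robot and the scene stay as the last step left them, time stands still between calls to the robot, and variables do not carry over. Pictures are saved under pics/ and viewed, at most 14 in all, crops included, and the job is handed in when it is done.

```bash
ls; mkdir -p pics; cat > h.py <<'E'
import numpy as np, cv2
from scipy.spatial.transform import Rotation as R
from plant import ctrl
def snap(n,f):
    c=ctrl.read_camera(n); cv2.imwrite('pics/'+f+'.png',c['pixels'][:,:,::-1])
    np.savez('pics/'+f+'.npz',**{k:np.array(v) for k,v in c.items()}); return c
def load(f): return dict(np.load('pics/'+f+'.npz'))
def rot(c):
    o=np.array(c['orientation']); return o if o.shape==(3,3) else R.from_quat(o).as_matrix()
def ray(c,uv):
    p=cv2.undistortPoints(np.array(uv,float).reshape(-1,1,2),np.array(c['camera_matrix']),np.array(c['dist_coeffs'])).reshape(-1,2)
    return np.array(c['xyz']),np.c_[p,np.ones(len(p))]@rot(c).T
def onz(c,uv,z):
    o,d=ray(c,uv); return o+d*((z-o[2])/d[:,2])[:,None]
def proj(c,P):
    r=rot(c).T; rv=cv2.Rodrigues(r)[0]
    return cv2.projectPoints(np.array(P,float).reshape(-1,3),rv,-r@np.array(c['xyz']),np.array(c['camera_matrix']),np.array(c['dist_coeffs']))[0].reshape(-1,2)
def tri(cs,uvs):
    A=np.zeros((3,3));b=np.zeros(3)
    for c,u in zip(cs,uvs):
        o,d=ray(c,u); d=d[0]/np.linalg.norm(d[0]); M=np.eye(3)-np.outer(d,d); A+=M;b+=M@o
    return np.linalg.solve(A,b)
E
python3 - <<'E'
from h import *
for n in ['top','scene']:
    c=snap(n,n+'0'); print(n,c['xyz'],c['orientation'],c['camera_matrix'],c['dist_coeffs'])
t=cv2.imread('pics/top0.png'); cv2.imwrite('pics/top0b.png',cv2.resize(t,(800,600),interpolation=2))
print(ctrl.get_state())
E
```

```text
inch.py
pics
plant.py
top [ 0.33526716 -0.04783767  1.11359832] [-0.69971237  0.70799827 -0.06114406  0.07350136] [[390.78504113   0.         281.68539129]
 [  0.         390.78504113 198.86278226]
 [  0.           0.           1.        ]] [0.03129064 0.         0.         0.         0.        ]
scene [ 1.08870079 -0.6154826   0.63944385] [ 0.82990356  0.31964343 -0.16671901 -0.42578508] [[387.86531863   0.         285.20313678]
 [  0.         387.86531863 205.88856627]
 [  0.           0.           1.        ]] [-0.05096193  0.          0.          0.          0.        ]
{'time': 0.1, 'qpos': array([-1.49703309e+00,  2.87107260e-01,  1.57803638e+00, -1.77860781e-05,
        1.27861059e+00, -1.49952284e-01]), 'dq': array([ 0.00075441, -0.00133187, -0.00365002, -0.00031433, -0.00092268,
       -0.00124514]), 'joint_efforts': array([ 3.88810895e-04, -4.07295513e+01, -2.93701011e+01, -1.18619946e-04,
        3.44028667e-03,  1.45266182e-05]), 'eef_pos': array([ 0.14976292, -0.65756194,  0.23006225]), 'tcp_rot': array([ 9.93749574e-01,  1.11627132e-01,  3.26548719e-05, -1.08032541e-03]), 'contact_force': array([ 0.10786378, -0.02623101, -0.45883662]), 'wrist_torque': array([0.05674919, 0.0070645 , 0.03161327]), 'finger_force': 0.0, 'opening': 1.0006142991190354}
```

View pics/top0b.png

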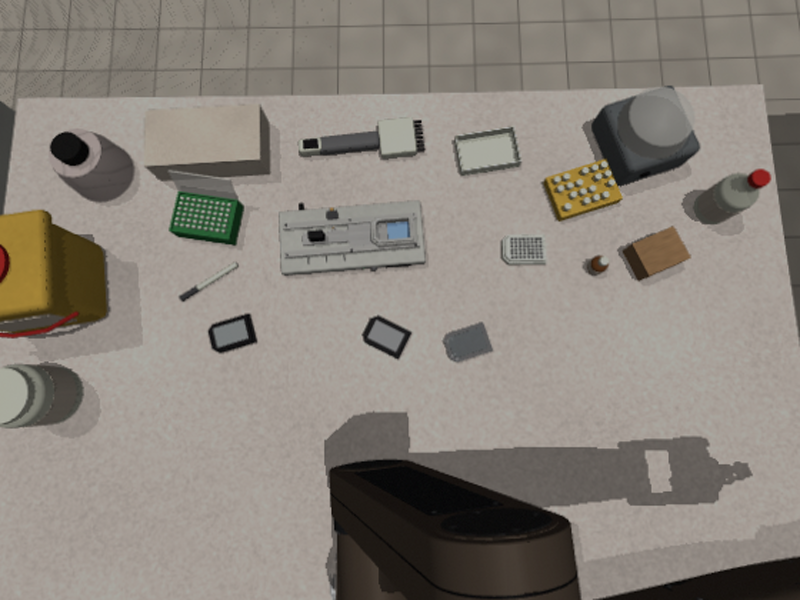

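View pics/scene0.png

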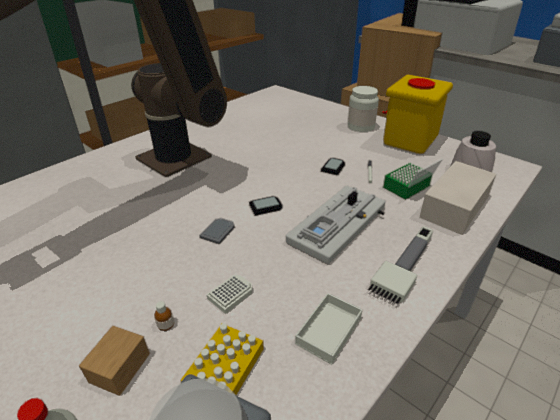

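The top view (800 px scale) shows the light box at (352,237), with its handle at (317,236) and port at (397,230). The frames are at (233,333) and (387,336), the lid at (467,341), the plate at (523,250) and the vial at (598,264). The scene view shows the same parts.

```bash
python3 - <<'E'
from h import *
c=load('top0'); s=0.7
for n,u,z in [('handle',(317,236),.066),('port',(397,230),.05),('f1',(233,333),.011),('f2',(387,336),.011),('lid',(467,342),.01),('plate',(523,250),.015),('vial',(598,264),.05)]:
    print(n,onz(c,np.array(u)*s,z).round(3))
st=ctrl.get_state();r=R.from_quat(st['tcp_rot']).as_matrix();print(r.round(3))
w=snap('wrist','w0');print(w['xyz'],rot(w).round(3)); print('cam in tool',r.T@(w['xyz']-st['eef_pos']), (r.T@rot(w)).round(3)); print(w['camera_matrix'],w['dist_coeffs'])
E
cat >> h.py <<'E'
def go(xyz,yaw,n=None):
    "delta in current tool axes to a tool-down pose at xyz, tool x at yaw(deg); nearest of yaw, no flip"
    st=ctrl.get_state(); r=R.from_quat(st['tcp_rot']); T=np.array([[1,0,0],[0,-1,0],[0,0,-1.]])
    t=R.from_euler('z',yaw,degrees=True)*R.from_matrix(T)
    d=r.inv().apply(np.array(xyz)-st['eef_pos']); v=(r.inv()*t).as_rotvec()
    print('GO',d.round(4),v.round(4),'rows>=%.1f'%max(np.linalg.norm(d)/.0625,np.linalg.norm(v)/.188),'opening',round(st['opening'],3))
E
python3 -c "
from h import *
go([.60,.03,.40],90)"
```

```text
GO [ 0.5916 -0.5709 -0.1685] [-0.0014 -0.0015 -1.347 ] rows>=13.4 opening 0.999
```

```bash
python3 inch.py '[[0.2,-0.2,-0.168,0,0,-0.5,1],[0.2,-0.2,-0.168,0,0,-0.5,1],[0.2,-0.2,-0.168,0,0,-0.5,1],[0.2,-0.2,-0.168,0,0,-0.5,1],[0.592,-0.571,-0.168,0,0,-1.347,1],[0.592,-0.571,-0.168,0,0,-1.347,1],[0.592,-0.571,-0.168,0,0,-1.347,1],[0.592,-0.571,-0.168,0,0,-1.347,1],[0.592,-0.571,-0.168,0,0,-1.347,1],[0.592,-0.571,-0.168,0,0,-1.347,1]]'
python3 -c "
from h import *
go([.60,.03,.40],90)"
```

```text
time: 1.4
eef_pos: [0.4719, -0.1625, 0.3838]
tcp_rot: [0.707, 0.707, -0.0, 0.0]
contact_force: [0.4, -0.6, -1.1]
opening: 0.999
finger_force: 0.0
GO [ 0.1925  0.1282 -0.0162] [0.0002 0.0002 0.0005] rows>=3.7 opening 0.999
```

```bash
python3 inch.py '[[0.192,0.128,-0.016,0,0,0,1],[0.192,0.128,-0.016,0,0,0,1],[0.192,0.128,-0.016,0,0,0,1],[0.192,0.128,-0.016,0,0,0,1],[0.192,0.128,-0.016,0,0,0,1],[0.192,0.128,-0.016,0,0,0,1]]'
python3 - <<'E'
from h import *
c=snap('wrist','w1'); snap('top','top1')
cv2.imwrite('pics/w1b.png',cv2.resize(cv2.imread('pics/w1.png'),(800,600),interpolation=2))
E
```

```text
time: 2.15
eef_pos: [0.599, 0.0273, 0.3993]
tcp_rot: [0.707, 0.707, -0.001, -0.0]
contact_force: [-0.3, 0.1, 1.0]
opening: 1.002
finger_force: 0.0
```

View pics/w1b.png

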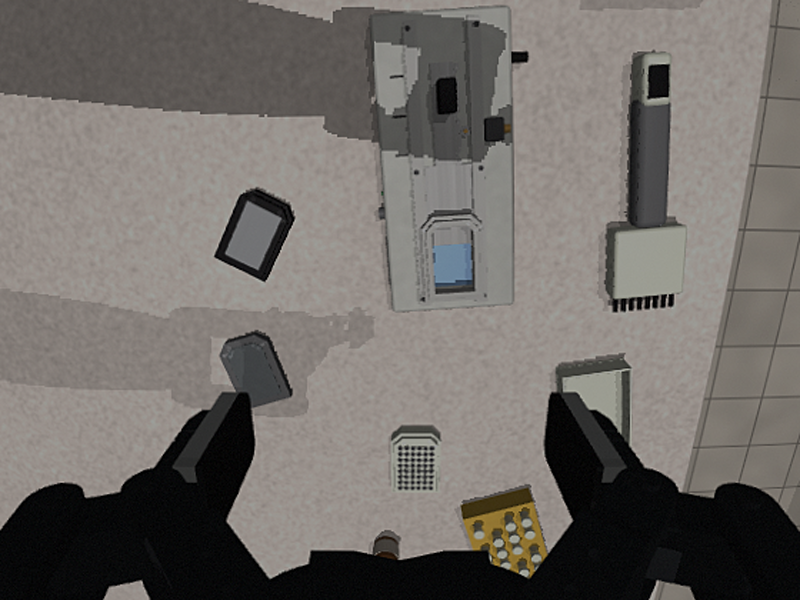

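The wrist view (800 px scale) has image up = +y. It shows the collar at (453,258), handle at (447,95), frame at (255,235), lid at (256,370), plate at (415,460) and vial at (386,545). The chamfered ends all point roughly up. There is a black post beside the handle at (493,130).

```bash
cat >> h.py <<'E'
from scipy.optimize import minimize
def outl(w,l,ch,z,n=12):
    P=np.array([(-w,-l),(w,-l),(w,l-ch),(w-ch,l),(-w+ch,l),(-w,l-ch)],float)
    pts=[];Q=np.roll(P,-1,0)
    for a,b in zip(P,Q):
        k=max(3,int(np.linalg.norm(b-a)*500)); t=(np.arange(k)+.5)/k; pts.append(a+(b-a)*t[:,None])
    p=np.vstack(pts); return np.c_[p,np.full(len(p),z)]
S=lambda h:outl(.030,.043,.0115,h)
RIM=lambda h:outl(.02575,.03875,.0115*.85,h)
M={'frame':[S(0),S(.011)],'plate':[S(0),S(.015),RIM(.020)],'lid':[S(0),S(.010)],'collar':[S(0),RIM(.005)],
 'handle':[outl(.008,.015,1e-4,0)]}
def gray(c,sig):
    g=cv2.GaussianBlur(np.array(c['pixels']).astype(np.float32),(0,0),sig)
    return [ (cv2.Sobel(g[:,:,k],cv2.CV_32F,1,0),cv2.Sobel(g[:,:,k],cv2.CV_32F,0,1)) for k in range(3)]
def fit(cs,part,x0,zfree=False,sigs=(3,1.5,.8),out=True):
    pts=np.vstack(M[part]); x=np.array(x0,float) # x,y,z,yaw
    idx=[0,1,3]+([2] if zfree else [])
    for s in sigs:
        G=[gray(c,s) for c in cs]
        def cost(v):
            q=x.copy(); q[idx]=v*sc+x[idx]; tot=0
            Rz=R.from_euler('z',q[3]).as_matrix()
            for c,g in zip(cs,G):
                i=0;P=pts@Rz.T+q[:3]; uv=proj(c,P).astype(np.float32)
                tan=np.vstack([np.roll(m,-1,0)-np.roll(m,1,0) for m in M[part]])@Rz.T
                uv2=proj(c,P+tan*.01); t=uv2-uv; n=np.c_[-t[:,1],t[:,0]]; n/=np.linalg.norm(n,axis=1)[:,None]+1e-9
                e=0
                for gx,gy in g:
                    a=cv2.remap(gx,uv[:,:1],uv[:,1:],1)[:,0]*n[:,0]+cv2.remap(gy,uv[:,:1],uv[:,1:],1)[:,0]*n[:,1]
                    e=e+np.abs(a)
                tot-=np.mean(np.minimum(e,np.percentile(e,80)))
            return tot
        sc=np.array([.004,.004,.08]+([.004] if zfree else []))*(s/1.5 if s<3 else 1.5)
        best=None
        for k in range(7):
            v0=np.zeros(len(idx)) if k==0 else np.random.default_rng(k).normal(size=len(idx))
            r=minimize(cost,v0,method='Nelder-Mead',options=dict(xatol=.01,fatol=1e-3,maxiter=200))
            if best is None or r.fun<best.fun: best=r
        x[idx]+=best.x*sc
    if out: print(part,x[:3].round(4),'yaw %.1f'%np.degrees(x[3]),'score %.1f'%best.fun)
    return x
def draw(img,c,part,x):
    for m in M[part]:
        uv=proj(c,m@R.from_euler('z',x[3]).as_matrix().T+x[:3]); k=cv2.convexHull(uv.astype(np.float32))
        cv2.polylines(img,[np.round(k*8).astype(int)],True,(0,0,255),1,16,3)
E
python3 - <<'E'
from h import *
c=load('w1'); img=cv2.imread('pics/w1.png'); t=load('top1')
for n,p,u,z,y in [('f2','frame',(255,235),0,-23),('lid','lid',(256,370),0,26),('plate','plate',(415,462),0,0),('collar','collar',(453,255),.051,-2),('handle','handle',(447,90),.066,0)]:
    g=onz(c,np.array(u)*.7,z+.005)[0]; x=fit([c],p,[g[0],g[1],z,np.radians(y)]); draw(img,c,p,x)
    if p!='handle': fit([c,t],p,x,True,sigs=(1.,))
img=cv2.resize(img[:400,130:400],None,fx=2,fy=2,interpolation=2)[:600]; cv2.imwrite('pics/fit1.png',img)
a=cv2.imread('pics/top1.png'); cv2.imwrite('pics/top1b.png',a)
E
```

```text
frame [0.4465 0.0062 0.    ] yaw -27.7 score -805.6
frame [0.4463 0.0062 0.0005] yaw -27.8 score -1787.4
lid [ 0.4302 -0.1542  0.    ] yaw 18.0 score -380.8
lid [ 0.4303 -0.1538  0.0015] yaw 16.5 score -820.6
plate [ 0.6134 -0.272   0.    ] yaw -2.7 score -255.4
plate [ 0.614  -0.27    0.0022] yaw -4.1 score -511.5
collar [ 0.6423 -0.0074  0.051 ] yaw 4.3 score -278.1
collar [ 0.6431 -0.0077  0.045 ] yaw 6.0 score -451.6
handle [0.6401 0.1387 0.066 ] yaw 2.9 score -467.7
```

View pics/fit1.png

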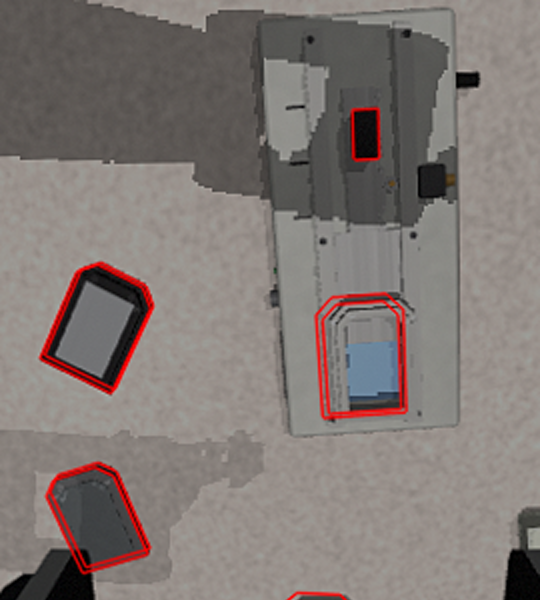

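View pics/top1b.png

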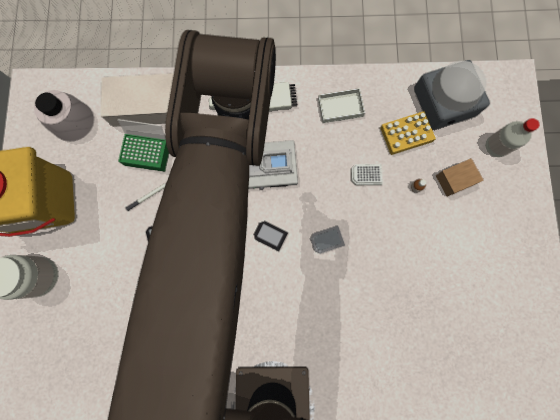

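The frame, lid and plate fits line up with the image. The collar fit is off, and there are only two frames out. I'll take a closer look at the light box.

```bash
python3 inch.py '[[0.025,0.04,0.12,0,0,0,1],[0.053,0.041,0.18,0,0,0,1],[0.053,0.041,0.18,0,0,0,1],[0.053,0.041,0.18,0,0,0,1],[0.053,0.041,0.18,0,0,0,1],[0.053,0.041,0.18,0,0,0,1]]'
python3 - <<'E'
from h import *
c=snap('wrist','w2')
cv2.imwrite('pics/w2b.png',cv2.resize(cv2.imread('pics/w2.png')[:,80:480],None,fx=1.42,fy=1.42,interpolation=2))
E
```

```text
time: 3.0
eef_pos: [0.6419, 0.0794, 0.2242]
tcp_rot: [0.708, 0.707, 0.002, 0.002]
contact_force: [0.0, 0.6, -0.0]
opening: 0.996
finger_force: 0.0
```

View pics/w2b.png

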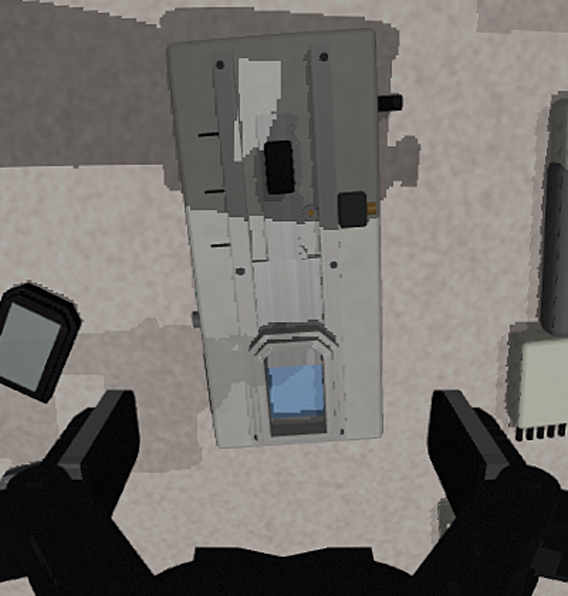

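Close view (crop px): handle top at (279,167), collar about (297,383), and the box turned by about +4°. A black block sits right of the slide at (352,209).

```bash
python3 - <<'E'
from h import *
c=load('w2'); img=cv2.imread('pics/w2.png'); w1=load('w1')
f=lambda u:np.array(u)/1.42+[80,0]
C=lambda u,z:onz(c,f(u),z)[0]
print('box corners z.03',[C(u,.03).round(4) for u in [(168,42),(378,30),(382,438),(217,446)]])
g=C((297,383),.053)
X=fit([c],'collar',[g[0],g[1],.051,.068],sigs=(1.5,.8)); 
Y=fit([c],'handle',[*C((279,160),.066)[:2],.066,.068],sigs=(1.5,.8))
for y in [fit([c,w1],'handle',Y,True,sigs=(1.,)), Y]:
    d=R.from_euler('z',-X[3]).apply(y[:3]-X[:3]); print('handle in collar',d.round(4))
fit([c,w1],'collar',X,True,sigs=(1.,))
draw(img,c,'collar',X);draw(img,c,'handle',Y)
cv2.imwrite('pics/fit2.png',cv2.resize(img[80:330,200:400],None,fx=2.4,fy=2.4,interpolation=2))
E
```

```text
box corners z.03 [array([0.5733, 0.213 , 0.03  ]), array([0.7013, 0.2197, 0.03  ]), array([ 0.7198, -0.0658,  0.03  ]), array([ 0.5922, -0.0722,  0.03  ])]
collar [ 0.6526 -0.0055  0.051 ] yaw 5.0 score -245.1
handle [0.6408 0.1393 0.066 ] yaw 4.4 score -527.9
handle [0.6407 0.1392 0.0609] yaw 3.3 score -878.6
handle in collar [0.0007 0.1452 0.0099]
handle in collar [0.0008 0.1454 0.015 ]
collar [ 0.6492 -0.0062  0.0503] yaw 3.8 score -383.3
```

View pics/fit2.png

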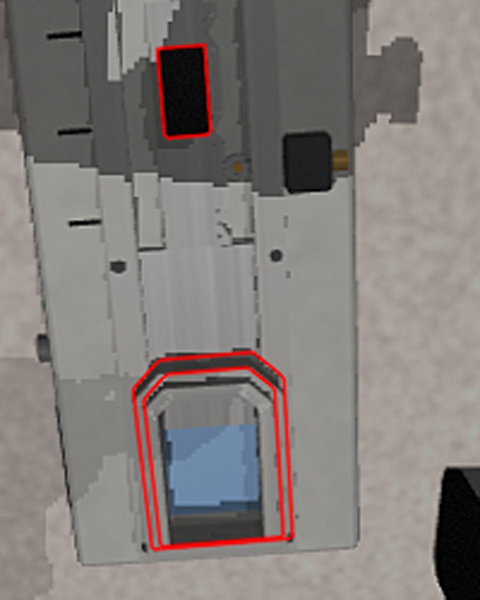

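```bash
python3 - <<'E'
from h import *
c=load('w2'); w1=load('w1'); f=lambda u:np.array(u)/1.42+[80,0]
print('block',tri([w1,c],[np.array((493,128))*.7,f((352,209))]).round(4))
print('handle',tri([w1,c],[np.array((447,95))*.7,f((279,167))]).round(4))
# direct: top-left corner of block from fit2 coords
print(onz(c,[[285/2.4+200,132/2.4+80],[285/2.4+200,190/2.4+80]],.06).round(4))
go([.6405,.142,.12],94)
E
```

```text
block [0.6872 0.1116 0.0399]
handle [0.6409 0.1393 0.0625]
[[0.6766 0.1248 0.06  ]
 [0.6773 0.1041 0.06  ]]
GO [ 0.0625 -0.002   0.1039] [ 0.0064  0.0006 -0.0709] rows>=1.9 opening 1.001
```

```bash
python3 inch.py '[[0.0625,-0.002,0.06,0.006,0,-0.071,0.4],[0.0625,-0.002,0.104,0.006,0,-0.071,0.4],[0.0625,-0.002,0.104,0.006,0,-0.071,0.4],[0.0625,-0.002,0.104,0.006,0,-0.071,0.4],[0.0625,-0.002,0.14,0.006,0,-0.071,0.4],[0.0625,-0.002,0.174,0.006,0,-0.071,0.4],[0.0625,-0.002,0.174,0.006,0,-0.071,0.4],[0.0625,-0.002,0.174,0.006,0,-0.071,0.0],[0.0625,-0.002,0.174,0.006,0,-0.071,0.0],[0.0625,-0.002,0.174,0.006,0,-0.071,0.0]]' 40
python3 inch.py '[[0,0,0,0,0,0,0],[0,0,0,0,0,0,0]]'
python3 -c "
from h import *
go([.6405,.142,.12],94)"
```

```text
time: 4.3
eef_pos: [0.6404, 0.1428, 0.0496]
tcp_rot: [0.682, 0.732, -0.0, -0.0]
contact_force: [-2.6, -1.4, 6.8]
opening: 0.179
finger_force: 42.9
time: 4.55
eef_pos: [0.6404, 0.1429, 0.0496]
tcp_rot: [0.681, 0.732, -0.001, -0.0]
contact_force: [-2.3, -1.3, 6.3]
opening: 0.181
finger_force: 42.9
GO [-0.0009 -0.0001 -0.0704] [-0.0009  0.0005  0.0015] rows>=1.1 opening 0.181
```

```bash
python3 inch.py '[[-0.01,0,0,0,0,0,0],[-0.02,0,0,0,0,0,0],[-0.03,0,0,0,0,0,0],[-0.036,0,0,0,0,0,0],[-0.04,0,0,0,0,0,0],[-0.04,0,0,0,0,0,0]]'
python3 inch.py '[[-0.004,0,0,0,0,0,0],[-0.004,0,0,0,0,0,0]]'
python3 inch.py '[[-0.003,0,0,0,0,0,0],[-0.003,0,0,0,0,0,0]]'
```

```text
time: 5.3
eef_pos: [0.6431, 0.1042, 0.0497]
tcp_rot: [0.681, 0.732, 0.0, -0.001]
contact_force: [-2.8, 1.8, 7.2]
opening: 0.171
finger_force: 42.9
time: 5.55
eef_pos: [0.6434, 0.1002, 0.0497]
tcp_rot: [0.681, 0.732, 0.0, -0.001]
contact_force: [-2.3, 1.5, 7.5]
opening: 0.174
finger_force: 43.0
time: 5.8
eef_pos: [0.6436, 0.0969, 0.0497]
tcp_rot: [0.681, 0.732, -0.0, -0.0]
contact_force: [-2.2, -0.3, 7.8]
opening: 0.175
finger_force: 42.9
```

```bash
python3 inch.py '[[-0.003,0,0,0,0,0,0],[-0.003,0,0,0,0,0,0]]'
python3 inch.py '[[-0.002,0,0,0,0,0,0],[-0.002,0,0,0,0,0,0]]'
```

```text
time: 6.05
eef_pos: [0.644, 0.0924, 0.0497]
tcp_rot: [0.681, 0.732, -0.001, 0.0]
contact_force: [-2.7, -3.1, 7.8]
opening: 0.174
finger_force: 42.9
time: 6.3
eef_pos: [0.644, 0.092, 0.0497]
tcp_rot: [0.682, 0.732, 0.0, -0.001]
contact_force: [-2.8, 2.1, 7.6]
opening: 0.174
finger_force: 42.9
```

```bash
python3 inch.py '[[-0.003,0,0,0,0,0,0],[-0.003,0,0,0,0,0,0]]'
python3 inch.py '[[0,0,0,0,0,0,0.4],[0,0,0,0,0,0,0.4],[0,0,0,0,0,0,0.4]]'
python3 inch.py '[[0,0,-0.05,0,0,0,0.4],[0,0,-0.1,0,0,0,1],[0,0,-0.12,0,0,0,1]]'
python3 -c "
from h import *
go([.652,-.10,.22],94)"
```

```text
time: 6.55
eef_pos: [0.644, 0.0915, 0.0497]
tcp_rot: [0.682, 0.732, 0.002, -0.002]
contact_force: [-3.0, 9.7, 7.5]
opening: 0.178
finger_force: 42.9
time: 6.92
eef_pos: [0.6422, 0.0878, 0.0458]
tcp_rot: [0.682, 0.732, -0.002, -0.002]
contact_force: [0.4, 0.2, 0.3]
opening: 0.395
finger_force: 0.0
time: 7.3
eef_pos: [0.6448, 0.0878, 0.1699]
tcp_rot: [0.682, 0.732, -0.0, 0.0]
contact_force: [0.2, 0.3, 0.1]
opening: 0.806
finger_force: 0.0
GO [-0.1879 -0.006  -0.05  ] [0.0002 0.0005 0.0007] rows>=3.1 opening 0.806
```

```bash
python3 inch.py '[[-0.06,-0.002,-0.02,0,0,0,1],[-0.12,-0.004,-0.04,0,0,0,1],[-0.188,-0.006,-0.05,0,0,0,1],[-0.188,-0.006,-0.05,0,0,0,1],[-0.188,-0.006,-0.05,0,0,0,1],[-0.188,-0.006,-0.05,0,0,0,1]]'
python3 - <<'E'
from h import *
c=snap('wrist','w3'); st=ctrl.get_state(); print(c['xyz'])
X=fit([c],'collar',[.6525,-.0115,.051,.075],sigs=(1.5,.8))
w=load('w2');fit([c,w],'collar',X,True,sigs=(1.,))
Y=fit([c],'handle',[.645,.089,.066,.075],sigs=(1.5,.8)); print(R.from_euler('z',-X[3]).apply(Y[:3]-X[:3]).round(4))
img=cv2.imread('pics/w3.png'); a=img.copy(); draw(img,c,'collar',X); draw(img,c,'handle',Y)
u=proj(c,X[:3])[0].astype(int); s=(slice(max(0,u[1]-80),u[1]+70),slice(u[0]-55,u[0]+55))
print(u); cv2.imwrite('pics/fit3.png',cv2.resize(np.hstack([a[s],img[s]]),None,fx=3.6,fy=3.6,interpolation=2))
E
```

```text
time: 8.05
eef_pos: [0.65, -0.0982, 0.2145]
tcp_rot: [0.681, 0.732, -0.002, -0.003]
contact_force: [0.5, 0.2, -0.8]
opening: 1.001
finger_force: 0.0
[ 0.64549985 -0.0188996   0.3574863 ]
collar [ 0.6612 -0.0247  0.051 ] yaw 4.0 score -117.0
collar [ 0.6606 -0.0157  0.0502] yaw 3.7 score -237.1
handle [0.645 0.089 0.066] yaw 4.3 score 0.0
[-0.0083  0.1145  0.015 ]
[300 102]
```

View pics/fit3.png

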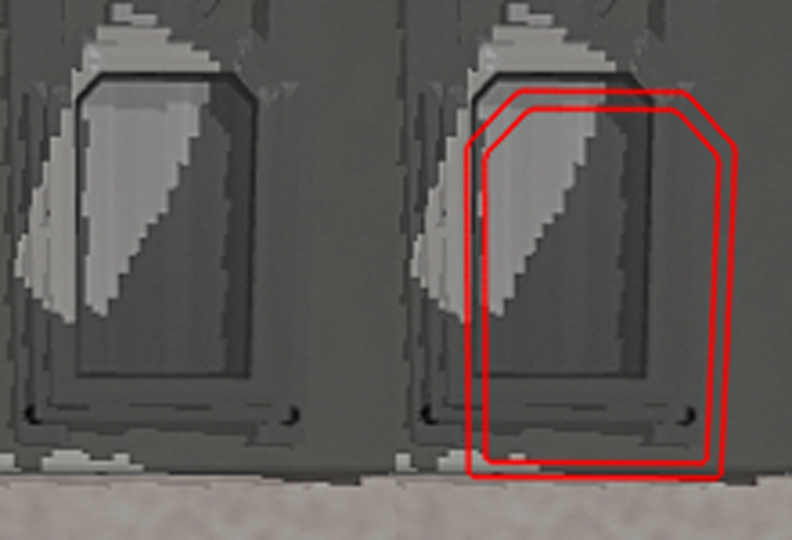

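The dark port opening (left panel) spans (77..255, 73..378) px, so the shutter is shut. The opening measures about 42 x 68 mm and is centred in the rim. I'll locate the collar from it.

```bash
cat >> h.py <<'E'
M['port']=[outl(.021,.034,.006,.005)]
E
python3 - <<'E'
from h import *
c=load('w3'); w2=load('w2')
f=lambda u:np.array(u)/3.6+[245,22]
p=onz(c,f([(77,103),(102,73),(236,73),(256,103),(249,377),(78,377)]),.056); print(p.round(4))
tm=(p[1]+p[2])/2; bm=(p[4]+p[5])/2; m=(tm+bm)/2; d=tm-bm; print('mid',m.round(4),'len',np.linalg.norm(d[:2]).round(4),'w',np.linalg.norm(p[4]-p[5]).round(4),'yaw',np.degrees(np.arctan2(-d[0],d[1])).round(2))
X=fit([c],'port',[m[0],m[1],.051,.068],sigs=(1.2,.7))
fit([w2],'port',X,sigs=(1.2,.7))
fit([c,w2],'port',X,True,sigs=(.8,))
img=cv2.imread('pics/w3.png'); draw(img,c,'port',X); draw(img,c,'collar',X)
im2=cv2.imread('pics/w2.png'); draw(im2,w2,'collar',X); draw(im2,w2,'port',X)
a=cv2.resize(img[22:172,245:355],None,fx=3.6,fy=3.6,interpolation=2); u=proj(w2,X[:3])[0].astype(int); b=cv2.resize(im2[u[1]-75:u[1]+75,u[0]-55:u[0]+55],None,fx=3.6,fy=3.6,interpolation=2)
cv2.imwrite('pics/fit4.png',np.hstack([a,b]))
E
```

```text
[[ 0.6307  0.0128  0.056 ]
 [ 0.6357  0.0194  0.056 ]
 [ 0.6646  0.0215  0.056 ]
 [ 0.6695  0.0157  0.056 ]
 [ 0.6737 -0.0432  0.056 ]
 [ 0.6347 -0.0462  0.056 ]]
mid [ 0.6522 -0.0121  0.056 ] len 0.0653 w 0.0392 yaw 3.58
port [ 0.6522 -0.0126  0.051 ] yaw 3.5 score -324.8
port [ 0.6514 -0.0109  0.051 ] yaw 3.4 score -396.5
port [ 0.652  -0.0147  0.044 ] yaw 3.7 score -741.2
```

View pics/fit4.png

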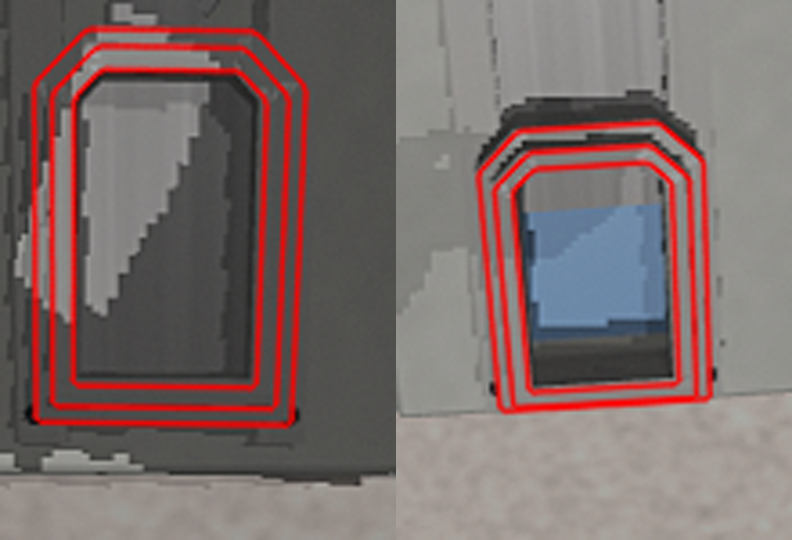

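The outline aligns with the collar in both views: collar at about (0.652, -0.012), yaw 3.6°. Next, the near frame.

```bash
python3 -c "
from h import *
go([.4465,.0062,.06],62.3)"
```

```text
GO [ 0.1186 -0.1943  0.1564] [-0.0078  0.0009  0.5563] rows>=4.4 opening 0.998
```

```bash
python3 inch.py '[[0.06,-0.1,0.03,-0.008,0,0.25,1],[0.1186,-0.1943,0.06,-0.008,0,0.556,1],[0.1186,-0.1943,0.06,-0.008,0,0.556,1],[0.1186,-0.1943,0.06,-0.008,0,0.556,1],[0.1186,-0.1943,0.156,-0.008,0,0.556,0.85],[0.1186,-0.1943,0.156,-0.008,0,0.556,0.85],[0.1186,-0.1943,0.156,-0.008,0,0.556,0.85],[0.1186,-0.1943,0.156,-0.008,0,0.556,0.85]]'
python3 - <<'E'
from h import *
c=snap('wrist','w4'); X=fit([c],'frame',[.4465,.0062,0,np.radians(-27.7)],sigs=(1.5,.8))
go([X[0],X[1],.012],90+np.degrees(X[3]))
img=cv2.imread('pics/w4.png'); draw(img,c,'frame',X); cv2.imwrite('pics/fit5.png',img)
E
```

```text
time: 9.1
eef_pos: [0.4484, 0.0051, 0.0623]
tcp_rot: [0.856, 0.517, 0.001, 0.002]
contact_force: [-0.9, -0.0, 0.1]
opening: 0.852
finger_force: 0.0
frame [0.446  0.0052 0.    ] yaw -27.7 score -683.5
GO [-0.001  -0.0031  0.0508] [ 0.0056 -0.0001 -0.001 ] rows>=0.8 opening 0.853
```

View pics/fit5.png

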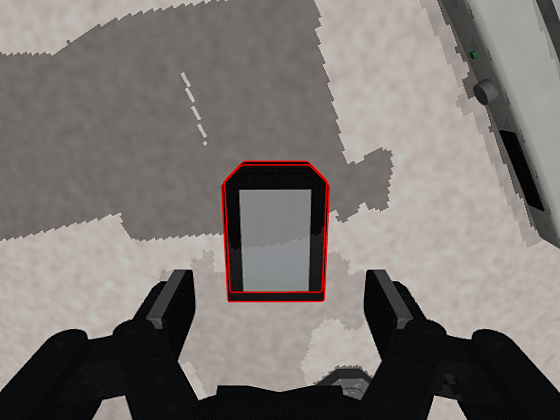

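The fit encloses the frame, centred at about (276,232) between the fingers.

```bash
python3 inch.py '[[-0.001,-0.001,0.03,0.005,0,0,0.85],[-0.001,-0.001,0.054,0.005,0,0,0.85],[-0.001,-0.001,0.056,0.005,0,0,0.85],[-0.001,-0.001,0.056,0.005,0,0,0.85]]'
python3 inch.py '[[0,0,0.003,0,0,0,0.85],[0,0,0.003,0,0,0,0.85]]'
python3 inch.py '[[0,0,0.003,0,0,0,0.85],[0,0,0.003,0,0,0,0.85]]'
python3 inch.py '[[0,0,0.003,0,0,0,0.85],[0,0,0.003,0,0,0,0.85]]'
```

```text
time: 9.65
eef_pos: [0.4475, 0.004, 0.0064]
tcp_rot: [0.856, 0.517, -0.0, -0.0]
contact_force: [0.7, 0.4, -0.3]
opening: 0.848
finger_force: 0.0
time: 9.9
eef_pos: [0.4466, 0.0041, 0.0027]
tcp_rot: [0.856, 0.517, -0.001, -0.0]
contact_force: [-0.4, 0.4, 0.5]
opening: 0.849
finger_force: 0.0
time: 10.15
eef_pos: [0.4459, 0.0042, -0.0012]
tcp_rot: [0.856, 0.517, -0.001, -0.001]
contact_force: [-0.7, 0.1, 0.3]
opening: 0.849
finger_force: 0.0
time: 10.4
eef_pos: [0.4458, 0.0043, -0.0043]
tcp_rot: [0.856, 0.517, -0.001, -0.001]
contact_force: [-0.2, 0.1, 0.7]
opening: 0.853
finger_force: 0.0
```

```bash
python3 inch.py '[[0,0,0,0,0,0,0.6],[0,0,0,0,0,0,0.6],[0,0,0,0,0,0,0.5],[0,0,0,0,0,0,0.5]]' 40
python3 inch.py '[[0,0,-0.02,0,0,0,0.5],[0,0,-0.06,0,0,0,0.5],[0,0,-0.12,0,0,0,0.5],[0,0,-0.12,0,0,0,0.5],[0,0,-0.12,0,0,0,0.5]]'
python3 - <<'E'
from h import *
st=ctrl.get_state(); c=snap('wrist','w5'); e=st['eef_pos']; a=R.from_quat(st['tcp_rot']).as_matrix(); yaw=np.arctan2(a[1,0],a[0,0])-np.pi/2
for z in (.0,.004,.008):
  X=fit([c],'frame',[e[0],e[1],e[2]+z,yaw],True,sigs=(1.5,.8)); print('in tool',(a.T@(X[:3]-e)).round(4),np.degrees(X[3]-yaw).round(2))
img=cv2.imread('pics/w5.png'); draw(img,c,'frame',X); cv2.imwrite('pics/fit6.png',img)
E
```

```text
time: 10.9
eef_pos: [0.4464, 0.0042, -0.0038]
tcp_rot: [0.856, 0.517, -0.001, -0.001]
contact_force: [0.5, 0.3, 1.3]
opening: 0.693
finger_force: 43.3
time: 11.52
eef_pos: [0.4457, 0.0043, 0.1154]
tcp_rot: [0.856, 0.517, -0.001, -0.001]
contact_force: [0.9, 0.1, -1.6]
opening: 0.692
finger_force: 43.3
frame [ 0.4489 -0.0049  0.116 ] yaw -27.8 score -356.3
in tool [-0.0067  0.0071 -0.0006] 0.0
frame [0.4459 0.0045 0.119 ] yaw -27.8 score -414.6
in tool [ 0.0003  0.     -0.0036] -0.03
frame [0.4462 0.0067 0.1149] yaw -27.6 score -233.8
in tool [ 0.0023 -0.0006  0.0004] 0.19
```

View pics/fit6.png

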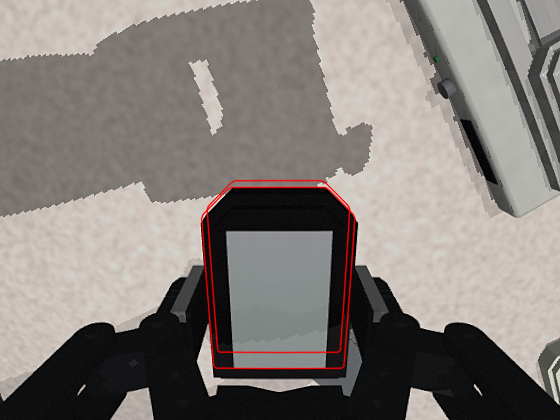

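Frame held square, with its origin on the TCP axis and the underside 3.7 mm above the TCP.

```bash
python3 -c "
from h import *
go([.652,-.0127,.13],93.6)"
```

```text
GO [ 0.0813  0.191  -0.0168] [-5.900e-03  1.000e-04 -5.478e-01] rows>=3.3 opening 0.686
```

```bash
python3 inch.py '[[0.03,0.06,-0.016,-0.006,0,-0.18,0.5],[0.055,0.12,-0.016,-0.006,0,-0.36,0.5],[0.075,0.165,-0.016,-0.006,0,-0.5,0.5],[0.0813,0.191,-0.016,-0.006,0,-0.548,0.5],[0.0813,0.191,-0.016,-0.006,0,-0.548,0.5],[0.0813,0.191,-0.016,-0.006,0,-0.548,0.5],[0.0813,0.191,-0.016,-0.006,0,-0.548,0.5]]'
python3 -c "
from h import *
go([.652,-.0127,.06],93.6)"
```

```text
time: 12.45
eef_pos: [0.6518, -0.0126, 0.1305]
tcp_rot: [0.685, 0.729, 0.0, 0.0]
contact_force: [-0.4, 0.0, 0.7]
opening: 0.69
finger_force: 43.3
GO [-0.0001  0.0001  0.0705] [0.001  0.0004 0.    ] rows>=1.1 opening 0.69
```

```bash
python3 inch.py '[[0,0,0.04,0,0,0,0.5],[0,0,0.068,0,0,0,0.5],[0,0,0.073,0,0,0,0.5],[0,0,0.073,0,0,0,0.5]]'
python3 inch.py '[[0,0,0.003,0,0,0,0.5],[0,0,0.003,0,0,0,0.5]]'
python3 inch.py '[[0,0,0.003,0,0,0,0.5],[0,0,0.003,0,0,0,0.5]]'
python3 inch.py '[[0,0,0.003,0,0,0,0.5],[0,0,0.003,0,0,0,0.5]]'
```

```text
time: 12.95
eef_pos: [0.6535, -0.013, 0.0591]
tcp_rot: [0.684, 0.729, 0.001, 0.002]
contact_force: [-0.2, -0.7, -1.0]
opening: 0.687
finger_force: 43.3
time: 13.2
eef_pos: [0.6542, -0.0131, 0.0566]
tcp_rot: [0.684, 0.729, 0.001, 0.002]
contact_force: [0.8, -0.7, 0.2]
opening: 0.688
finger_force: 43.3
time: 13.45
eef_pos: [0.6535, -0.013, 0.0523]
tcp_rot: [0.684, 0.729, 0.001, 0.001]
contact_force: [-0.2, -0.1, -0.7]
opening: 0.695
finger_force: 28.4
time: 13.7
eef_pos: [0.6533, -0.0131, 0.0494]
tcp_rot: [0.684, 0.729, 0.001, 0.001]
contact_force: [-0.7, -0.7, -0.1]
opening: 0.685
finger_force: 46.9
```

```bash
python3 inch.py '[[0,0,0.002,0,0,0,0.5],[0,0,0.002,0,0,0,0.5]]'
python3 inch.py '[[0,0,0.001,0,0,0,0.5],[0,0,0.001,0,0,0,0.5]]'
python3 - <<'E'
from h import *
c=snap('wrist','w6');cv2.imwrite('pics/w6b.png',cv2.resize(c['pixels'][100:420,100:460,::-1],None,fx=1.5,fy=1.5,interpolation=2))
E
```

```text
time: 13.95
eef_pos: [0.6533, -0.013, 0.0475]
tcp_rot: [0.684, 0.729, 0.0, 0.001]
contact_force: [-2.8, -0.5, 3.7]
opening: 0.688
finger_force: 47.2
time: 14.2
eef_pos: [0.6533, -0.013, 0.0474]
tcp_rot: [0.684, 0.729, 0.0, 0.001]
contact_force: [-5.1, 1.0, 6.9]
opening: 0.688
finger_force: 47.6
```

View pics/w6b.png

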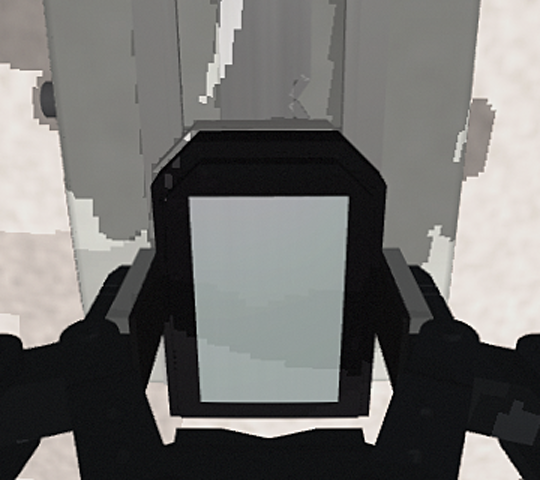

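The frame is seated: TCP at 0.0474 with contact force, and the collar end shows evenly behind its chamfered edge at (265,125). Releasing it and going for the second frame.

```bash
python3 inch.py '[[0,0,0,0,0,0,0.85],[0,0,0,0,0,0,0.85],[0,0,0,0,0,0,0.85],[0,0,-0.04,0,0,0,1],[0,0,-0.1,0,0,0,1],[0,0,-0.13,0,0,0,1],[-0.03,0,-0.15,0,0,0,1],[-0.06,0,-0.15,0,0,0,1],[-0.06,0,-0.15,0,0,0,1]]'
python3 - <<'E'
from h import *
c=snap('wrist','w7'); X=fit([c],'frame',[.6525,-.0125,.051,.063],sigs=(1.5,.8)); fit([c],'frame',X,True,sigs=(1.,))
t=load('top0'); g=onz(t,np.array((233,333))*.7,.008)[0]
for y in (-90,-75,-105,75,90,105,): fit([t],'frame',[g[0],g[1],0,np.radians(y)],sigs=(1.5,.8))
go([.40,.26,.25],90)
E
```

```text
time: 15.38
eef_pos: [0.6572, -0.0746, 0.1968]
tcp_rot: [0.685, 0.728, 0.001, 0.002]
contact_force: [-0.4, 0.6, -0.9]
opening: 1.003
finger_force: 0.0
frame [ 0.6533 -0.0114  0.051 ] yaw 3.9 score -389.6
frame [ 0.6532 -0.012   0.0564] yaw 3.7 score -422.2
frame [0.4545 0.3118 0.    ] yaw -163.8 score -790.6
frame [0.4696 0.3021 0.    ] yaw -73.6 score -436.4
frame [0.4545 0.3119 0.    ] yaw -162.7 score -788.7
frame [0.4603 0.3192 0.    ] yaw 55.6 score -392.5
frame [0.4574 0.3167 0.    ] yaw 71.1 score -388.7
frame [0.4544 0.3118 0.    ] yaw 195.2 score -788.4
GO [ 0.3484 -0.2357 -0.0546] [0.0029 0.0003 0.0613] rows>=6.8 opening 1.001
```

```bash
python3 inch.py '[[0.1,-0.07,-0.05,0.003,0,0.06,1],[0.2,-0.14,-0.055,0.003,0,0.06,1],[0.32,-0.21,-0.055,0.003,0,0.06,1],[0.32,-0.21,-0.055,0.003,0,0.06,1],[0.32,-0.21,-0.055,0.003,0,0.06,1],[0.32,-0.21,-0.055,0.003,0,0.06,1],[0.32,-0.21,-0.055,0.003,0,0.06,1],[0.32,-0.21,-0.055,0.003,0,0.06,1],[0.32,-0.21,-0.055,0.003,0,0.06,1]]'
python3 - <<'E'
from h import *
c=snap('wrist','w8')
for y in (-164,16): X=fit([c],'frame',[.4545,.3118,0,np.radians(y)],sigs=(2,.8))
a=cv2.imread('pics/w8.png');u=proj(c,[.4545,.3118,.01])[0].astype(int);print(u)
cv2.imwrite('pics/f1.png',cv2.resize(a[max(0,u[1]-75):u[1]+75,u[0]-75:u[0]+75],None,fx=3.6,fy=3.6))
print(ctrl.get_state()['qpos'].round(3))
E
```

```text
time: 16.55
eef_pos: [0.4276, 0.2327, 0.2502]
tcp_rot: [0.706, 0.708, -0.001, 0.0]
contact_force: [0.3, 0.0, 0.5]
opening: 1.0
finger_force: 0.0
frame [0.4545 0.3122 0.    ] yaw -163.7 score -439.1
frame [0.4544 0.3122 0.    ] yaw 16.3 score -565.8
[305  93]
[ 2.900e-01 -1.540e-01  2.006e+00 -1.000e-03  1.290e+00  2.890e-01]
```

View pics/f1.png

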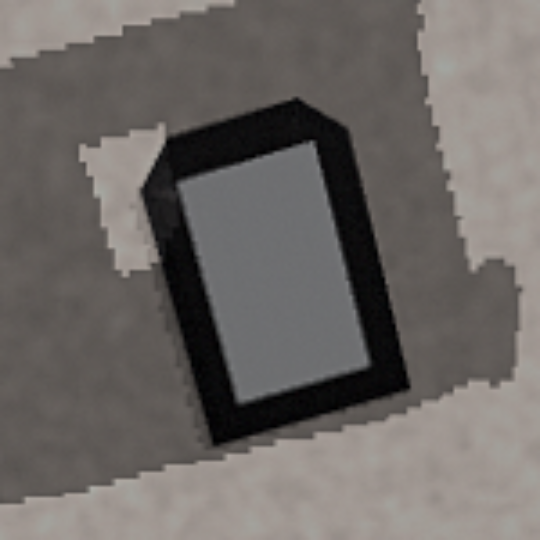

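The chamfers are at the upper (+y) end, so yaw is +16.3° and the grasp is easy.

```bash
python3 -c "
from h import *
go([.4544,.3122,.06],106.3)"
```

```text
GO [0.0799 0.0269 0.1901] [-0.0006  0.0012 -0.2832] rows>=3.3 opening 0.998
```

```bash
python3 inch.py '[[0.04,0.013,0.06,0,0.001,-0.14,0.85],[0.08,0.027,0.12,0,0.001,-0.283,0.85],[0.08,0.027,0.17,0,0.001,-0.283,0.85],[0.08,0.027,0.19,0,0.001,-0.283,0.85],[0.08,0.027,0.19,0,0.001,-0.283,0.85],[0.08,0.027,0.19,0,0.001,-0.283,0.85]]'
python3 - <<'E'
from h import *
c=snap('wrist','w9'); X=fit([c],'frame',[.4544,.3122,0,np.radians(16.3)],sigs=(1.5,.8))
go([X[0],X[1],-.004],90+np.degrees(X[3]))
E
```

```text
time: 17.35
eef_pos: [0.4554, 0.313, 0.0618]
tcp_rot: [0.6, 0.8, 0.001, 0.001]
contact_force: [0.3, 0.0, 0.5]
opening: 0.851
finger_force: 0.0
frame [0.4541 0.3122 0.    ] yaw 16.6 score -681.8
GO [-0.0006 -0.0021  0.0665] [ 0.0037 -0.0006 -0.0058] rows>=1.1 opening 0.848
```

```bash
python3 inch.py '[[-0.0005,-0.001,0.03,0.003,0,0,0.85],[-0.0005,-0.001,0.055,0.003,0,0,0.85],[-0.0005,-0.001,0.065,0.003,0,0,0.85],[-0.0005,-0.001,0.065,0.003,0,0,0.85],[-0.0005,-0.001,0.065,0.003,0,0,0.85]]'
python3 inch.py '[[0,0,0,0,0,0,0.6],[0,0,0,0,0,0,0.6],[0,0,0,0,0,0,0.5],[0,0,0,0,0,0,0.5]]' 40
python3 inch.py '[[0,0,-0.02,0,0,0,0.5],[0,0,-0.07,0,0,0,0.5],[0,0,-0.13,0,0,0,0.5],[0,0,-0.13,0,0,0,0.5],[0,0,-0.13,0,0,0,0.5]]'
python3 - <<'E'
from h import *
st=ctrl.get_state(); c=snap('wrist','w10'); e=st['eef_pos']; a=R.from_quat(st['tcp_rot']).as_matrix(); yaw=np.arctan2(a[1,0],a[0,0])-np.pi/2
X=fit([c],'frame',[e[0],e[1],e[2]+.0038,yaw],sigs=(1.5,.8)); print('in tool',(a.T@(X[:3]-e)).round(4),np.degrees(X[3]-yaw).round(2))
go([.6525,-.0125,.14],93.7)
E
```

```text
time: 18.02
eef_pos: [0.4542, 0.3131, -0.0029]
tcp_rot: [0.599, 0.801, 0.0, -0.0]
contact_force: [0.3, 0.5, -0.0]
opening: 0.851
finger_force: 0.0
time: 18.52
eef_pos: [0.4543, 0.3132, -0.0028]
tcp_rot: [0.599, 0.801, 0.0, -0.0]
contact_force: [0.3, -0.3, 6.2]
opening: 0.688
finger_force: 43.8
time: 19.15
eef_pos: [0.4529, 0.3125, 0.1258]
tcp_rot: [0.599, 0.801, -0.001, -0.001]
contact_force: [0.4, 0.2, -1.0]
opening: 0.688
finger_force: 43.3
frame [0.4533 0.3119 0.1296] yaw 16.4 score -573.0
in tool [-0.0007  0.0002 -0.0038] -0.04
GO [-0.368   0.1005 -0.016 ] [-0.0053  0.0007  0.2214] rows>=6.1 opening 0.689
```

```bash
python3 inch.py '[[-0.06,0.016,-0.015,-0.005,0,0.04,0.5],[-0.12,0.032,-0.016,-0.005,0,0.08,0.5],[-0.18,0.05,-0.016,-0.005,0,0.12,0.5],[-0.24,0.066,-0.016,-0.005,0,0.16,0.5],[-0.3,0.082,-0.016,-0.005,0,0.2,0.5],[-0.345,0.094,-0.016,-0.005,0,0.221,0.5],[-0.3673,0.1005,-0.016,-0.005,0,0.221,0.5],[-0.3673,0.1005,-0.016,-0.005,0,0.221,0.5],[-0.3673,0.1005,-0.016,-0.005,0,0.221,0.5],[-0.3673,0.1005,-0.016,-0.005,0,0.221,0.5]]'
python3 -c "
from h import *
go([.653,-.0112,.07],93.7)"
```

```text
time: 20.45
eef_pos: [0.6526, -0.0096, 0.1409]
tcp_rot: [0.683, 0.73, 0.001, 0.0]
contact_force: [-0.4, 0.7, -0.3]
opening: 0.685
finger_force: 43.3
GO [-0.0016  0.0002  0.0709] [ 0.0011 -0.0005  0.0025] rows>=1.1 opening 0.685
```

```bash
python3 inch.py '[[-0.0016,0,0.04,0.001,0,0,0.5],[-0.0016,0,0.064,0.001,0,0,0.5],[-0.0016,0,0.071,0.001,0,0,0.5],[-0.0016,0,0.071,0.001,0,0,0.5]]'
python3 inch.py '[[0,0,0.003,0,0,0,0.5],[0,0,0.003,0,0,0,0.5]]'
python3 inch.py '[[0,0,0.003,0,0,0,0.5],[0,0,0.003,0,0,0,0.5]]'
python3 inch.py '[[0,0,0.003,0,0,0,0.5],[0,0,0.003,0,0,0,0.5]]'
python3 inch.py '[[0,0,0.0025,0,0,0,0.5],[0,0,0.0025,0,0,0,0.5]]'
```

```text
time: 20.95
eef_pos: [0.6536, -0.0123, 0.0704]
tcp_rot: [0.683, 0.73, 0.0, 0.0]
contact_force: [0.9, -0.1, 0.1]
opening: 0.69
finger_force: 43.3
time: 21.2
eef_pos: [0.6542, -0.013, 0.0682]
tcp_rot: [0.684, 0.73, 0.001, 0.001]
contact_force: [-0.6, 0.0, -0.6]
opening: 0.688
finger_force: 43.3
time: 21.45
eef_pos: [0.6537, -0.013, 0.0641]
tcp_rot: [0.684, 0.73, 0.0, 0.0]
contact_force: [0.6, -0.1, -0.4]
opening: 0.686
finger_force: 43.3
time: 21.7
eef_pos: [0.6534, -0.0129, 0.0606]
tcp_rot: [0.684, 0.73, 0.0, -0.0]
contact_force: [-0.2, 0.6, -0.1]
opening: 0.687
finger_force: 43.3
time: 21.95
eef_pos: [0.6538, -0.013, 0.0592]
tcp_rot: [0.684, 0.73, 0.0, 0.0]
contact_force: [-0.6, 0.2, 2.5]
opening: 0.692
finger_force: 43.7
```

```bash
python3 inch.py '[[0,0,0.001,0,0,0,0.5],[0,0,0.001,0,0,0,0.85],[0,0,0.001,0,0,0,0.85],[0,0,0.001,0,0,0,0.85],[0,0,-0.04,0,0,0,1],[0,0,-0.1,0,0,0,1],[-0.04,0,-0.13,0,0,0,1],[-0.06,0,-0.14,0,0,0,1],[-0.06,0,-0.14,0,0,0,1]]'
python3 - <<'E'
from h import *
c=snap('wrist','w11'); X=fit([c],'frame',[.653,-.012,.062,.065],sigs=(1.5,.8)); fit([c],'frame',X,True,sigs=(1.,))
fit([c],'plate',[.6135,-.271,0,-.05],sigs=(1.5,.8))
go([.614,-.30,.20],88)
E
```

```text
time: 23.08
eef_pos: [0.6573, -0.074, 0.198]
tcp_rot: [0.685, 0.729, 0.0, -0.0]
contact_force: [-0.2, 0.3, 0.5]
opening: 0.996
finger_force: 0.0
frame [ 0.6541 -0.0131  0.062 ] yaw 4.0 score -385.0
frame [ 0.6539 -0.0131  0.0653] yaw 3.7 score -387.2
plate [ 0.6243 -0.2759  0.    ] yaw 0.5 score -329.8
GO [-0.2239 -0.0569 -0.0037] [-0.0019 -0.0017  0.0984] rows>=3.7 opening 0.993
```

```bash
python3 inch.py '[[-0.06,-0.014,-0.003,0,0,0.025,1],[-0.12,-0.03,-0.003,0,0,0.05,1],[-0.18,-0.045,-0.003,0,0,0.075,1],[-0.24,-0.057,-0.003,0,0,0.098,1],[-0.25,-0.057,-0.003,0,0,0.098,1],[-0.25,-0.057,-0.003,0,0,0.098,1],[-0.25,-0.057,-0.003,0,0,0.098,1]]'
python3 - <<'E'
from h import *
c=snap('wrist','w12')
for x0 in ([.6135,-.271,0,-.05],[.624,-.275,0,0],[.614,-.273,0,-.1]): X=fit([c],'plate',x0,sigs=(2,.8))
M['shell']=[S(.015),RIM(.02)]; fit([c],'shell',X,sigs=(1,.7))
img=cv2.imread('pics/w12.png'); draw(img,c,'plate',X); u=proj(c,X[:3])[0].astype(int); cv2.imwrite('pics/fit12.png',cv2.resize(img[max(0,u[1]-80):u[1]+80,u[0]-90:u[0]+90],None,fx=3.3,fy=3.3,interpolation=2))
go([X[0],X[1],.07],90+np.degrees(X[3]))
E
```

```text
time: 24.0
eef_pos: [0.617, -0.3237, 0.2003]
tcp_rot: [0.718, 0.696, 0.0, -0.001]
contact_force: [-0.4, -0.0, -0.7]
opening: 1.0
finger_force: 0.0
plate [ 0.6107 -0.2724  0.    ] yaw 3.2 score -118.3
plate [ 0.6263 -0.2711  0.    ] yaw 0.6 score -146.9
plate [ 0.6104 -0.2717  0.    ] yaw 1.3 score -137.5
shell [ 0.6094 -0.2715  0.    ] yaw -0.5 score -152.5
GO [ 0.0516 -0.0084  0.1308] [-0.0001 -0.0014 -0.0528] rows>=2.3 opening 1.003
```

View pics/fit12.png

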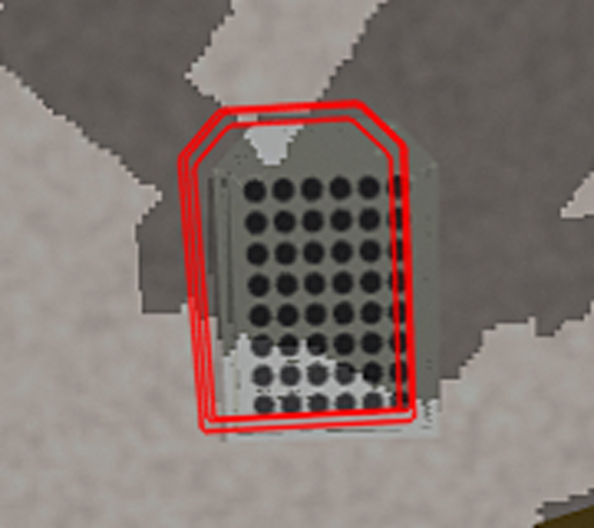

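Crop: the wells grid spans (255..397, 188..405) px, and the plate's outer edges are at x≈220..437 and v≈100..435. My fit is therefore about 8 mm too far left. I'll refine from the wells plus a constrained edge fit. That was my last allowed picture, so I work from numbers from here.

```bash
python3 - <<'E'
from h import *
c=load('w12'); u0=proj(c,[.6104,-.2717,0])[0].astype(int); off=np.array([u0[0]-90,max(0,u0[1]-80)])
f=lambda u:np.array(u)/3.3+off
w=onz(c,f([(255,190),(397,188),(400,405),(264,404)]),.019); print(w.round(4),w.mean(0))
v=(w[0]+w[1]-w[2]-w[3])/2; yaw=np.arctan2(-v[0],v[1]); h=(w[1]+w[2]-w[0]-w[3])/2; print('yaw',np.degrees(yaw),np.degrees(np.arctan2(h[1],h[0])),'size',np.linalg.norm(v),np.linalg.norm(h))
e=onz(c,f([(330,435),(330,100),(437,300),(222,300)]),.015);print('edges',e.round(4))
y0=(e[0]+e[1])/2
M['s']=[S(.015)]; M['sp']=[S(0),S(.015)]
for p in ('s','sp','plate'):
  for k in (0,.003,-.003): fit([c],p,[w.mean(0)[0]+k,y0[1]+k,0,yaw],sigs=(.8,))
E
```

```text
[[ 0.6    -0.2503  0.019 ]
 [ 0.6375 -0.2509  0.019 ]
 [ 0.6375 -0.3092  0.019 ]
 [ 0.5999 -0.3078  0.019 ]] [ 0.61874282 -0.27955329  0.019     ]
yaw -0.09626614658290655 -1.5522477485235961 size 0.0578539568076686 0.03759899561290578
edges [[ 0.6179 -0.318   0.015 ]
 [ 0.6205 -0.228   0.015 ]
 [ 0.6483 -0.2811  0.015 ]
 [ 0.5894 -0.2793  0.015 ]]
s [ 0.6183 -0.2762  0.    ] yaw -1.0 score -113.2
s [ 0.627  -0.2752  0.    ] yaw 0.8 score -116.5
s [ 0.6159 -0.2758  0.    ] yaw -0.5 score -77.5
sp [ 0.6168 -0.2757  0.    ] yaw -0.7 score -86.8
sp [ 0.6263 -0.2752  0.    ] yaw 0.9 score -119.6
sp [ 0.619  -0.2672  0.    ] yaw 2.5 score -78.5
plate [ 0.6188 -0.2719  0.    ] yaw 1.3 score -92.6
plate [ 0.6268 -0.2755  0.    ] yaw 0.8 score -106.1
plate [ 0.6175 -0.2707  0.    ] yaw -5.0 score -92.4
```

```bash
python3 -c "
from h import *
go([.6187,-.2757,.075],89.2)"
```

```text
GO [4.790e-02 1.000e-04 1.258e-01] [-0.0001 -0.0014 -0.0166] rows>=2.2 opening 1.003
```

```bash
python3 inch.py '[[0.024,0,0.06,0,0,-0.016,1],[0.048,0,0.126,0,0,-0.016,1],[0.048,0,0.126,0,0,-0.016,0.9],[0.048,0,0.126,0,0,-0.016,0.9],[0.048,0,0.126,0,0,-0.016,0.9]]'
python3 - <<'E'
from h import *
c=snap('wrist','w13'); print(ctrl.get_state()['eef_pos'])
M['s']=[S(.015)]; M['sp']=[S(0),S(.015)]
for p in ('s','plate'):
  for x0 in ([.6187,-.2757],[.621,-.274],[.616,-.278]): fit([c],p,[*x0,0,-.014],sigs=(1.5,.8))
g=cv2.cvtColor(c['pixels'],7); g=cv2.resize(g,None,fx=3,fy=3,interpolation=2)
p=cv2.SimpleBlobDetector_Params(); p.filterByArea=True;p.minArea=80;p.maxArea=1500;p.minThreshold=10;p.maxThreshold=220;p.thresholdStep=5;p.minRepeatability=2;p.filterByConvexity=False;p.minDistBetweenBlobs=10;p.filterByInertia=True;p.minInertiaRatio=.4
k=np.array([q.pt for q in cv2.SimpleBlobDetector_create(p).detect(g)])/3-1/3
w=onz(c,k,.02); w=w[(abs(w[:,0]-.619)<.03)&(abs(w[:,1]+.276)<.045)]; print(len(w)); 
rr=cv2.minAreaRect((w[:,:2]*1e3).astype(np.float32)); print(rr, cv2.boxPoints(rr).round(1))
E
```

```text
time: 24.68
eef_pos: [0.6208, -0.2798, 0.0795]
tcp_rot: [0.713, 0.701, 0.001, 0.004]
contact_force: [-0.2, 0.3, 0.6]
opening: 0.899
finger_force: 0.0
[ 0.62057976 -0.27990763  0.07947938]
s [ 0.6186 -0.2762  0.    ] yaw -0.3 score -152.3
s [ 0.6271 -0.29    0.    ] yaw 0.6 score -104.8
s [ 0.626  -0.2919  0.    ] yaw 0.1 score -126.9
plate [ 0.6259 -0.2653  0.    ] yaw -19.6 score -83.5
plate [ 0.6239 -0.2711  0.    ] yaw -0.6 score -95.5
plate [ 0.6225 -0.2741  0.    ] yaw -13.5 score -86.8
48
((618.4016723632812, -279.0682067871094), (57.469749450683594, 37.65536880493164), 89.87946319580078) [[ 599.5 -307.8]
 [ 637.2 -307.8]
 [ 637.3 -250.4]
 [ 599.6 -250.3]]
```

```bash
python3 -c "
from h import *
go([.6184,-.2762,-.002],89.8)"
python3 inch.py '[[0,0,0,0,0,0,0.85]]'
python3 -c "
from h import *
go([.6184,-.2762,-.002],89.8)"
```

```text
GO [ 0.0039 -0.0028  0.0814] [ 0.0065  0.0035 -0.0139] rows>=1.3 opening 0.903
time: 24.85
eef_pos: [0.6197, -0.2794, 0.0782]
tcp_rot: [0.713, 0.701, 0.001, 0.002]
contact_force: [0.3, -0.4, 0.2]
opening: 0.848
finger_force: 0.0
GO [ 0.0034 -0.0017  0.0801] [ 0.0045  0.0022 -0.0142] rows>=1.3 opening 0.848
```

```bash
python3 inch.py '[[0.001,0,0.03,0,0,-0.01,0.85],[0.001,0,0.05,0,0,-0.01,0.85],[0.001,0,0.05,0,0,-0.01,0.85],[0.001,0,0.05,0,0,-0.01,0.85]]'
python3 -c "
from h import *
go([.6184,-.2762,-.002],89.8)"
```

```text
time: 25.35
eef_pos: [0.6191, -0.2774, 0.0263]
tcp_rot: [0.71, 0.705, 0.001, 0.001]
contact_force: [1.2, -0.7, -0.2]
opening: 0.851
finger_force: 0.0
GO [ 0.0012 -0.0007  0.0283] [ 0.0019  0.0005 -0.0036] rows>=0.5 opening 0.851
```

```bash
python3 inch.py '[[0.001,-0.0005,0.015,0,0,-0.003,0.85],[0.001,-0.0005,0.027,0,0,-0.003,0.85],[0.001,-0.0005,0.027,0,0,-0.003,0.85],[0.001,-0.0005,0.027,0,0,-0.003,0.85]]'
python3 inch.py '[[0,0,0,0,0,0,0.6],[0,0,0,0,0,0,0.6],[0,0,0,0,0,0,0.5],[0,0,0,0,0,0,0.5]]' 40
python3 inch.py '[[0,0,-0.02,0,0,0,0.5],[0,0,-0.07,0,0,0,0.5],[0,0,-0.14,0,0,0,0.5],[0,0,-0.14,0,0,0,0.5],[0,0,-0.14,0,0,0,0.5],[0,0,-0.14,0,0,0,0.5]]'
cat >> h.py <<'E'
M['s']=[S(.015)]
def wells(c,z,ctr):
    g=cv2.cvtColor(np.array(c['pixels']),7); g=cv2.resize(g,None,fx=3,fy=3,interpolation=2)
    p=cv2.SimpleBlobDetector_Params(); p.filterByArea=True;p.minArea=80;p.maxArea=3000;p.minThreshold=10;p.maxThreshold=220;p.thresholdStep=5;p.minRepeatability=2;p.filterByConvexity=False;p.minDistBetweenBlobs=10;p.filterByInertia=True;p.minInertiaRatio=.4
    k=np.array([q.pt for q in cv2.SimpleBlobDetector_create(p).detect(g)])/3-1/3
    w=onz(c,k,z); w=w[(abs(w[:,0]-ctr[0])<.03)&(abs(w[:,1]-ctr[1])<.045)]
    return len(w),cv2.minAreaRect((w[:,:2]*1e3).astype(np.float32))
def inhand(c,st,part,dz):
    e=st['eef_pos'];a=R.from_quat(st['tcp_rot']).as_matrix(); yaw=np.arctan2(a[1,0],a[0,0])-np.pi/2
    for d in (0,.002,-.002):
        X=fit([c],part,[*(e[:2]+a[:2,0]*d),e[2]+dz,yaw],sigs=(1.2,.7)); print(' in tool',(a.T@(X[:3]-e)).round(4),np.degrees(X[3]-yaw).round(2))
E
python3 - <<'E'
from h import *
st=ctrl.get_state(); c=snap('wrist','w14'); inhand(c,st,'s',.002); e=st['eef_pos']
print(wells(c,e[2]+.022,e)); print(e)
E
```

```text
time: 25.85
eef_pos: [0.6181, -0.276, -0.0016]
tcp_rot: [0.709, 0.706, 0.0, 0.0]
contact_force: [0.9, 1.0, -0.7]
opening: 0.852
finger_force: 0.0
time: 26.35
eef_pos: [0.6187, -0.2764, -0.0006]
tcp_rot: [0.709, 0.706, 0.001, 0.001]
contact_force: [-0.0, -0.1, 3.3]
opening: 0.687
finger_force: 44.6
time: 27.1
eef_pos: [0.6165, -0.2751, 0.136]
tcp_rot: [0.709, 0.706, -0.0, -0.002]
contact_force: [-0.2, 0.8, -1.8]
opening: 0.687
finger_force: 44.2
s [ 0.6173 -0.2764  0.138 ] yaw 1.0 score -233.6
 in tool [-0.0013  0.0008 -0.002 ] 1.26
s [ 0.6173 -0.2703  0.138 ] yaw 2.6 score -242.5
 in tool [ 0.0048  0.0008 -0.002 ] 2.79
s [ 0.6174 -0.2732  0.138 ] yaw 2.5 score -231.2
 in tool [ 0.002   0.0009 -0.002 ] 2.69
(49, ((612.7700805664062, -270.21728515625), (70.71546173095703, 45.102684020996094), 89.99811553955078))
[ 0.61649631 -0.27511437  0.13596136]
```

```bash
python3 -c "
from h import *
go([.6536,-.0128,.15],93.8)"
```

```text
GO [ 0.2625  0.036  -0.0137] [-0.0033 -0.003  -0.0703] rows>=4.2 opening 0.686
```

```bash
python3 inch.py '[[0.06,0.009,-0.013,-0.003,-0.002,-0.02,0.5],[0.12,0.018,-0.013,-0.003,-0.002,-0.04,0.5],[0.18,0.027,-0.013,-0.003,-0.002,-0.07,0.5],[0.23,0.033,-0.013,-0.003,-0.002,-0.07,0.5],[0.262,0.036,-0.013,-0.003,-0.002,-0.07,0.5],[0.262,0.036,-0.013,-0.003,-0.002,-0.07,0.5],[0.262,0.036,-0.013,-0.003,-0.002,-0.07,0.5],[0.262,0.036,-0.013,-0.003,-0.002,-0.07,0.5],[0.262,0.036,-0.013,-0.003,-0.002,-0.07,0.5]]'
python3 - <<'E'
from h import *
st=ctrl.get_state(); c=snap('wrist','w15'); inhand(c,st,'s',.001)
go([.6536,-.0128,.085],93.8)
E
```

```text
time: 28.28
eef_pos: [0.6549, -0.0154, 0.1515]
tcp_rot: [0.684, 0.73, 0.001, 0.002]
contact_force: [0.9, 0.3, -0.1]
opening: 0.689
finger_force: 44.2
s [ 0.6553 -0.019   0.1525] yaw 3.6 score -286.2
 in tool [-0.0036  0.0002 -0.001 ] -0.1
s [ 0.6546 -0.0108  0.1525] yaw 3.6 score -309.7
 in tool [ 0.0045 -0.0001 -0.001 ] -0.05
s [ 0.6557 -0.0183  0.1525] yaw 4.5 score -290.8
 in tool [-0.0029  0.0006 -0.001 ] 0.86
GO [ 0.0027 -0.0015  0.0666] [ 0.0038  0.0021 -0.0017] rows>=1.1 opening 0.691
```

```bash
python3 - <<'E'
from h import *
import h
for n,e,q in (('w14',[.6165,-.2751,.136],[.709,.706,0,-.002]),('w15',[.6549,-.0154,.1515],[.684,.73,.001,.002])):
    c=load(n); e=np.array(e); a=R.from_quat(q).as_matrix()
    g=cv2.resize(cv2.cvtColor(c['pixels'],7),None,fx=3,fy=3,interpolation=2)
    p=cv2.SimpleBlobDetector_Params(); p.minArea=80;p.maxArea=3000;p.minThreshold=10;p.maxThreshold=220;p.thresholdStep=5;p.filterByConvexity=False;p.filterByInertia=True;p.minInertiaRatio=.4
    k=np.array([b.pt for b in cv2.SimpleBlobDetector_create(p).detect(g)])/3-1/3
    w=(onz(c,k,e[2]+.021)-e)@a; w=w[(abs(w[:,0])<.045)&(abs(w[:,1])<.03)]
    print(n,len(w),np.sort(w[:,0]*1e3).round(1).tolist(),'y',np.percentile(w[:,1],[5,50,95]).round(4))
E
```

```text
w14 49 [-31.3, -31.3, -31.3, -31.3, -31.2, -31.0, -23.2, -23.1, -23.1, -22.9, -22.7, -22.7, -15.1, -15.0, -14.9, -14.9, -14.8, -14.7, -6.9, -6.8, -6.8, -6.8, -6.7, -6.6, 1.2, 1.2, 1.2, 1.3, 1.3, 1.3, 9.4, 9.5, 9.5, 9.5, 9.6, 9.6, 17.6, 17.7, 17.7, 17.7, 17.8, 17.8, 25.8, 25.9, 25.9, 25.9, 26.0, 26.0, 39.9] y [-0.0187 -0.0035  0.0188]
w15 48 [-31.4, -31.4, -31.3, -31.3, -31.3, -31.3, -23.2, -23.1, -23.1, -23.1, -23.1, -22.9, -15.0, -15.0, -15.0, -14.9, -14.7, -14.6, -6.8, -6.8, -6.8, -6.8, -6.8, -6.8, 1.2, 1.3, 1.3, 1.4, 1.4, 1.4, 9.5, 9.6, 9.6, 9.6, 9.6, 9.6, 17.8, 17.8, 17.8, 17.8, 17.8, 17.8, 26.0, 26.0, 26.0, 26.0, 26.0, 26.0] y [-0.0186  0.0002  0.0189]
```

```bash
python3 inch.py '[[0.001,0,0.03,0.001,0,0,0.5],[0.001,0,0.05,0.001,0,0,0.5],[0.001,0,0.05,0.001,0,0,0.5],[0.001,0,0.05,0.001,0,0,0.5],[0.001,0,0.05,0.001,0,0,0.5]]'
python3 -c "
from h import *
go([.6536,-.0128,.084],93.8)"
```

```text
time: 28.95
eef_pos: [0.6561, -0.0134, 0.1031]
tcp_rot: [0.683, 0.73, 0.001, 0.003]
contact_force: [0.2, -0.7, -0.4]
opening: 0.69
finger_force: 44.2
GO [ 0.0008 -0.0025  0.0191] [ 0.0053  0.0027 -0.0003] rows>=0.3 opening 0.69
```

```bash
python3 inch.py '[[0.0005,-0.0015,0.01,0.003,0.002,0,0.5],[0.0005,-0.0015,0.019,0.003,0.002,0,0.5],[0.0005,-0.0015,0.019,0.003,0.002,0,0.5],[0.0005,-0.0015,0.019,0.003,0.002,0,0.5]]'
python3 -c "
from h import *
go([.6536,-.0128,.08],93.8)"
```

```text
time: 29.45
eef_pos: [0.6536, -0.0129, 0.0824]
tcp_rot: [0.683, 0.73, -0.0, -0.0]
contact_force: [-0.5, 0.5, -0.6]
opening: 0.694
finger_force: 44.2
GO [ 0.0001 -0.      0.0024] [-0.0003  0.     -0.0003] rows>=0.0 opening 0.694
```

```bash
python3 inch.py '[[0,0,0.003,0,0,0,0.5],[0,0,0.003,0,0,0,0.5]]'
python3 inch.py '[[0,0,0.003,0,0,0,0.5],[0,0,0.003,0,0,0,0.5]]'
python3 inch.py '[[0,0,0.002,0,0,0,0.5],[0,0,0.002,0,0,0,0.5]]'
python3 inch.py '[[0,0,0.002,0,0,0,0.5],[0,0,0.002,0,0,0,0.5]]'
python3 inch.py '[[0,0,0.001,0,0,0,0.5],[0,0,0.001,0,0,0,0.5]]'
```

```text
time: 29.7
eef_pos: [0.6536, -0.0129, 0.0795]
tcp_rot: [0.683, 0.73, -0.0, -0.0]
contact_force: [0.4, 0.6, -1.1]
opening: 0.694
finger_force: 44.2
time: 29.95
eef_pos: [0.6534, -0.0129, 0.0763]
tcp_rot: [0.683, 0.73, -0.0, -0.0]
contact_force: [0.0, 0.8, -0.8]
opening: 0.69
finger_force: 44.2
time: 30.2
eef_pos: [0.6535, -0.0129, 0.0744]
tcp_rot: [0.683, 0.73, -0.0, -0.0]
contact_force: [-0.5, 0.3, -1.2]
opening: 0.691
finger_force: 44.2
time: 30.45
eef_pos: [0.6536, -0.0129, 0.0725]
tcp_rot: [0.683, 0.73, -0.0, -0.0]
contact_force: [-0.7, 0.1, -0.3]
opening: 0.691
finger_force: 44.2
time: 30.7
eef_pos: [0.6538, -0.0129, 0.0724]
tcp_rot: [0.683, 0.73, -0.0, 0.0]
contact_force: [-1.7, 0.6, 3.7]
opening: 0.687
finger_force: 44.6
```

```bash
python3 inch.py '[[0,0,0,0,0,0,0.85],[0,0,0,0,0,0,0.85],[0,0,0,0,0,0,0.85],[0,0,-0.04,0,0,0,1],[0,0,-0.1,0,0,0,1],[-0.04,0,-0.13,0,0,0,1],[-0.06,0,-0.14,0,0,0,1],[-0.06,0,-0.14,0,0,0,1]]'
python3 - <<'E'
from h import *
c=snap('wrist','w16'); print(wells(c,.093,[.653,-.015])); fit([c],'s',[.6536,-.0128,.073,.066],sigs=(.8,))
t=snap('top','top2')
for y in (10,18,26): fit([t],'lid',[.43,-.154,0,np.radians(y)],sigs=(1.5,.8)); fit([c],'lid',[.43,-.154,0,np.radians(y)],sigs=(1.5,.8))
go([.45,-.22,.22],108)
E
```

```text
time: 31.7
eef_pos: [0.6575, -0.074, 0.2111]
tcp_rot: [0.684, 0.729, 0.0, -0.0]
contact_force: [-0.5, -0.1, -0.4]
opening: 0.999
finger_force: 0.0
(48, ((654.091552734375, -15.617830276489258), (37.66156768798828, 57.50461959838867), 3.9041383266448975))
s [ 0.6539 -0.0125  0.073 ] yaw 3.7 score -263.6
lid [ 0.4305 -0.1543  0.    ] yaw 17.3 score -530.9
lid [ 0.4302 -0.155   0.    ] yaw 17.4 score -407.3
lid [ 0.4306 -0.1543  0.    ] yaw 16.8 score -530.8
lid [ 0.4301 -0.1549  0.    ] yaw 17.5 score -407.7
lid [ 0.4305 -0.1543  0.    ] yaw 17.3 score -530.8
lid [ 0.4301 -0.1547  0.    ] yaw 18.2 score -403.6
GO [-0.134  -0.2157 -0.0105] [-0.0038 -0.0026 -0.2487] rows>=4.1 opening 1.001
```

```bash
python3 -c "
from h import *
go([.4302,-.1545,.075],107.4)"
```

```text
GO [-0.0677 -0.2306  0.1347] [-0.0038 -0.0025 -0.2382] rows>=4.4 opening 1.001
```

```bash
python3 inch.py '[[-0.02,-0.06,0,-0.002,-0.001,-0.08,1],[-0.035,-0.12,0.01,-0.002,-0.001,-0.16,1],[-0.05,-0.175,0.04,-0.002,-0.001,-0.238,1],[-0.067,-0.23,0.09,-0.002,-0.001,-0.238,0.85],[-0.067,-0.23,0.134,-0.002,-0.001,-0.238,0.85],[-0.067,-0.23,0.134,-0.002,-0.001,-0.238,0.85],[-0.067,-0.23,0.134,-0.002,-0.001,-0.238,0.85],[-0.067,-0.23,0.134,-0.002,-0.001,-0.238,0.85]]'
python3 - <<'E'
from h import *
c=snap('wrist','w17')
for d in (0,.003,-.003): X=fit([c],'lid',[.4302,-.1545+d,0,np.radians(17.4)],sigs=(1.5,.8))
go([.4302,-.1548,.03],107.4)
E
```

```text
time: 32.8
eef_pos: [0.4349, -0.1554, 0.08]
tcp_rot: [0.591, 0.806, 0.001, 0.003]
contact_force: [0.0, 1.0, 0.3]
opening: 0.849
finger_force: 0.0
lid [ 0.4304 -0.1557  0.    ] yaw 17.5 score -340.0
lid [ 0.4304 -0.1557  0.    ] yaw 17.6 score -339.9
lid [ 0.4304 -0.1557  0.    ] yaw 17.6 score -339.8
GO [ 0.0021 -0.0043  0.0498] [0.0046 0.0045 0.0015] rows>=0.8 opening 0.849
```

```bash
python3 inch.py '[[0,-0.002,0.03,0.002,0.002,0,0.85],[0,-0.002,0.045,0.002,0.002,0,0.85],[0,-0.002,0.045,0.002,0.002,0,0.85],[0,-0.002,0.045,0.002,0.002,0,0.85],[0,-0.002,0.045,0.002,0.002,0,0.85]]'
python3 -c "
from h import *
go([.4303,-.1553,-.004],107.5)"
```

```text
time: 33.48
eef_pos: [0.4315, -0.1558, 0.0336]
tcp_rot: [0.592, 0.806, 0.0, 0.001]
contact_force: [0.1, -0.5, 0.3]
opening: 0.852
finger_force: 0.0
GO [ 0.0009 -0.001   0.0376] [ 0.001   0.0007 -0.0013] rows>=0.6 opening 0.852
```

```bash
python3 inch.py '[[0.0005,-0.0007,0.02,0,0,0,0.85],[0.0005,-0.0007,0.037,0,0,0,0.85],[0.0005,-0.0007,0.037,0,0,0,0.85],[0.0005,-0.0007,0.037,0,0,0,0.85]]'
python3 inch.py '[[0,0,0,0,0,0,0.6],[0,0,0,0,0,0,0.6],[0,0,0,0,0,0,0.5],[0,0,0,0,0,0,0.5]]' 40
python3 inch.py '[[0,0,-0.02,0,0,0,0.5],[0,0,-0.07,0,0,0,0.5],[0,0,-0.13,0,0,0,0.5],[0,0,-0.18,0,0,0,0.5],[0,0,-0.18,0,0,0,0.5],[0,0,-0.18,0,0,0,0.5],[0,0,-0.18,0,0,0,0.5]]'
python3 - <<'E'
from h import *
st=ctrl.get_state(); c=snap('wrist','w18'); inhand(c,st,'lid',.0038)
go([.6537,-.0127,.175],93.8)
E
```

```text
time: 33.98
eef_pos: [0.4305, -0.1555, -0.0035]
tcp_rot: [0.592, 0.806, 0.0, 0.0]
contact_force: [0.6, 0.1, -0.1]
opening: 0.849
finger_force: 0.0
time: 34.48
eef_pos: [0.431, -0.1558, -0.003]
tcp_rot: [0.592, 0.806, 0.0, 0.001]
contact_force: [0.0, 0.3, 6.4]
opening: 0.688
finger_force: 43.5
time: 35.35
eef_pos: [0.4288, -0.1545, 0.1734]
tcp_rot: [0.592, 0.806, 0.0, -0.002]
contact_force: [-0.6, -0.3, -0.4]
opening: 0.686
finger_force: 43.3
lid [ 0.4288 -0.1539  0.1772] yaw 17.3 score -383.2
 in tool [ 0.0006  0.0002 -0.0038] -0.12
lid [ 0.4288 -0.1539  0.1772] yaw 17.4 score -386.0
 in tool [ 0.0006  0.0002 -0.0038] -0.03
lid [ 0.4289 -0.1538  0.1772] yaw 17.7 score -375.4
 in tool [ 0.0007  0.0004 -0.0038] 0.32
GO [ 0.0681  0.257  -0.002 ] [-0.0034 -0.0036  0.2376] rows>=4.3 opening 0.691
```

```bash
python3 inch.py '[[0.015,0.06,-0.002,-0.002,-0.002,0.05,0.5],[0.03,0.12,-0.002,-0.002,-0.002,0.11,0.5],[0.048,0.18,-0.002,-0.002,-0.002,0.17,0.5],[0.06,0.23,-0.002,-0.002,-0.002,0.237,0.5],[0.068,0.256,-0.002,-0.002,-0.002,0.237,0.5],[0.068,0.256,-0.002,-0.002,-0.002,0.237,0.5],[0.068,0.256,-0.002,-0.002,-0.002,0.237,0.5],[0.068,0.256,-0.002,-0.002,-0.002,0.237,0.5],[0.068,0.256,-0.002,-0.002,-0.002,0.237,0.5]]'
python3 inch.py '[[0,0,0.03,0,0,0,0.5],[0,0,0.06,0,0,0,0.5],[0,0,0.06,0,0,0,0.5],[0,0,0.06,0,0,0,0.5]]'
python3 -c "
from h import *
go([.6538,-.0129,.098],93.8)"
```

```text
time: 36.52
eef_pos: [0.6533, -0.0145, 0.1778]
tcp_rot: [0.683, 0.73, 0.0, 0.001]
contact_force: [-0.1, -0.1, -0.8]
opening: 0.685
finger_force: 43.3
time: 37.02
eef_pos: [0.6546, -0.0142, 0.119]
tcp_rot: [0.683, 0.73, 0.001, 0.002]
contact_force: [0.6, -0.2, 0.1]
opening: 0.686
finger_force: 43.3
GO [ 0.0014 -0.0008  0.021 ] [0.0036 0.0016 0.0004] rows>=0.3 opening 0.686
```

```bash
python3 inch.py '[[0.001,-0.0005,0.01,0.002,0.001,0,0.5],[0.001,-0.0005,0.021,0.002,0.001,0,0.5],[0.001,-0.0005,0.021,0.002,0.001,0,0.5],[0.001,-0.0005,0.021,0.002,0.001,0,0.5]]'
python3 -c "
from h import *
go([.6538,-.0129,.085],93.8)"
```

```text
time: 37.52
eef_pos: [0.6535, -0.0128, 0.0965]
tcp_rot: [0.683, 0.73, -0.0, -0.0]
contact_force: [0.2, -0.0, -0.1]
opening: 0.687
finger_force: 43.3
GO [-0.0001  0.0003  0.0115] [-0.0003  0.      0.0007] rows>=0.2 opening 0.687
```

```bash
python3 inch.py '[[0,0,0.004,0,0,0,0.5],[0,0,0.004,0,0,0,0.5]]'
python3 inch.py '[[0,0,0.003,0,0,0,0.5],[0,0,0.003,0,0,0,0.5]]'
python3 inch.py '[[0,0,0.002,0,0,0,0.5],[0,0,0.002,0,0,0,0.5]]'
python3 inch.py '[[0,0,0.002,0,0,0,0.5],[0,0,0.002,0,0,0,0.5]]'
python3 inch.py '[[0,0,0.001,0,0,0,0.5],[0,0,0.001,0,0,0,0.5]]'
```

```text
time: 37.78
eef_pos: [0.6533, -0.0128, 0.0923]
tcp_rot: [0.683, 0.73, -0.0, -0.0]
contact_force: [0.1, -0.5, -0.6]
opening: 0.687
finger_force: 43.3
time: 38.02
eef_pos: [0.6533, -0.0128, 0.0893]
tcp_rot: [0.683, 0.73, -0.0, -0.0]
contact_force: [-0.3, 0.4, 0.1]
opening: 0.686
finger_force: 43.3
time: 38.28
eef_pos: [0.6533, -0.0128, 0.0874]
tcp_rot: [0.683, 0.73, -0.0, -0.0]
contact_force: [0.3, 0.7, -0.8]
opening: 0.688
finger_force: 43.3
time: 38.52
eef_pos: [0.6533, -0.0128, 0.0854]
tcp_rot: [0.683, 0.73, -0.0, -0.0]
contact_force: [-0.3, -0.5, -0.1]
opening: 0.687
finger_force: 43.3
time: 38.78
eef_pos: [0.6536, -0.0129, 0.085]
tcp_rot: [0.683, 0.73, -0.0, 0.0]
contact_force: [-1.0, 0.5, 1.8]
opening: 0.691
finger_force: 43.5
```

```bash
python3 inch.py '[[0,0,0.0005,0,0,0,0.5],[0,0,0,0,0,0,0.85],[0,0,0,0,0,0,0.85],[0,0,0,0,0,0,0.85],[0,0,-0.04,0,0,0,1],[0,0,-0.09,0,0,0,1],[-0.03,0,-0.12,0,0,0,1],[-0.04,0,-0.12,0,0,0,1],[-0.04,0,-0.12,0,0,0,1]]'
python3 - <<'E'
from h import *
c=snap('wrist','w19')
X=fit([c],'lid',[.6537,-.0126,.088,.066],sigs=(1.5,.8)); fit([c],'lid',X,True,sigs=(.9,))
Y=fit([c],'handle',[.6475,.088,.066,.066],sigs=(1.5,.8))
go([.6475,.09,.20],93.8)
E
```

```text
time: 39.9
eef_pos: [0.6554, -0.0531, 0.2029]
tcp_rot: [0.684, 0.73, -0.001, -0.001]
contact_force: [-0.7, 0.0, -0.3]
opening: 0.998
finger_force: 0.0
lid [ 0.6542 -0.0126  0.088 ] yaw 4.0 score -273.8
lid [ 0.6542 -0.0126  0.088 ] yaw 4.0 score -260.5
handle [0.6446 0.0849 0.066 ] yaw 2.3 score -323.2
GO [0.1426 0.002  0.0023] [-0.004  -0.0016 -0.    ] rows>=2.3 opening 1.001
```

The lid fit gives z = 0.088, as expected for a seated lid. Now to the handle.

```bash
python3 inch.py '[[0.06,0,0.002,-0.002,0,0,0.6],[0.12,-0.001,0.002,-0.002,0,0,0.4],[0.145,-0.002,0.002,-0.002,0,0,0.4],[0.145,-0.002,0.002,-0.002,0,0,0.4],[0.145,-0.002,0.002,-0.002,0,0,0.4],[0.145,-0.002,0.002,-0.002,0,0,0.4]]'
python3 -c "
from h import *
go([.644,.092,.0497],93.8)"
```

```text
time: 40.7
eef_pos: [0.6444, 0.0907, 0.202]
tcp_rot: [0.684, 0.73, 0.0, 0.0]
contact_force: [1.0, -0.1, 0.6]
opening: 0.396
finger_force: 0.0
GO [ 0.0014 -0.0004  0.1523] [ 0.0008  0.0002 -0.0007] rows>=2.4 opening 0.396
```

```bash
python3 inch.py '[[0.0014,0,0.05,0,0,0,0.4],[0.0014,0,0.1,0,0,0,0.4],[0.0014,0,0.135,0,0,0,0.4],[0.0014,0,0.15,0,0,0,0.4],[0.0014,0,0.15,0,0,0,0.4],[0.0014,0,0.15,0,0,0,0.4]]'
python3 inch.py '[[0,0,0,0,0,0,0],[0,0,0,0,0,0,0],[0,0,0,0,0,0,0],[0,0,0,0,0,0,0],[0,0,0,0,0,0,0]]' 60
```

```text
time: 41.45
eef_pos: [0.6463, 0.0929, 0.0549]
tcp_rot: [0.683, 0.73, 0.002, 0.002]
contact_force: [0.5, 0.1, 0.0]
opening: 0.403
finger_force: 0.0
time: 42.08
eef_pos: [0.644, 0.0931, 0.0551]
tcp_rot: [0.683, 0.731, -0.0, 0.0]
contact_force: [-6.3, -0.4, 7.5]
opening: 0.165
finger_force: 60.2
```

```bash
python3 inch.py '[[0.003,0,0,0,0,0,0],[0.006,0,0,0,0,0,0],[0.009,0,0,0,0,0,0],[0.012,0,0,0,0,0,0],[0.012,0,0,0,0,0,0]]'
python3 inch.py '[[0.005,0,0,0,0,0,0],[0.01,0,0,0,0,0,0],[0.015,0,0,0,0,0,0],[0.018,0,0,0,0,0,0],[0.018,0,0,0,0,0,0],[0.018,0,0,0,0,0,0]]'
```

```text
time: 42.7
eef_pos: [0.6436, 0.1002, 0.055]
tcp_rot: [0.683, 0.731, -0.003, 0.002]
contact_force: [-6.0, -10.6, 7.1]
opening: 0.163
finger_force: 60.2
time: 43.45
eef_pos: [0.642, 0.122, 0.0551]
tcp_rot: [0.683, 0.731, -0.001, 0.0]
contact_force: [-6.3, -2.8, 7.1]
opening: 0.167
finger_force: 60.2
```

```bash
python3 inch.py '[[0.003,0,0,0,0,0,0],[0.003,0,0,0,0,0,0],[0.003,0,0,0,0,0,0]]'
python3 - <<'E'
from h import *
c=snap('wrist','w20'); e=ctrl.get_state()['eef_pos']
for d in (-.015,-.01,-.005,0,.005): fit([c],'handle',[e[0]-.001,e[1]+d,.066,.066],sigs=(1.2,.7))
E
```

```text
time: 43.82
eef_pos: [0.6417, 0.1268, 0.0551]
tcp_rot: [0.683, 0.731, 0.0, -0.001]
contact_force: [-6.2, 0.5, 7.1]
opening: 0.164
finger_force: 60.2
handle [0.6417 0.1123 0.066 ] yaw 8.3 score -158.0
handle [0.6429 0.1234 0.066 ] yaw -0.4 score -130.3
handle [0.6445 0.1236 0.066 ] yaw 10.5 score -220.6
handle [0.6408 0.1232 0.066 ] yaw 2.1 score -151.9
handle [0.6421 0.134  0.066 ] yaw 13.1 score -200.6
```

```bash
python3 inch.py '[[0.0015,0,0,0,0,0,0],[0.0015,0,0,0,0,0,0],[0.0015,0,0,0,0,0,0]]'
python3 inch.py '[[0,0,0,0,0,0,0.4],[0,0,0,0,0,0,0.4],[0,0,0,0,0,0,0.4]]'
python3 inch.py '[[0,0,-0.05,0,0,0,0.4],[0,0,-0.1,0,0,0,0.6],[0,0,-0.15,0,0,0,1],[-0.06,0,-0.16,0,0,0,1],[-0.12,0,-0.16,0,0,0,1],[-0.16,0,-0.16,0,0,0,1],[-0.16,0,-0.16,0,0,0,1],[-0.16,0,-0.16,0,0,0,1]]'
python3 - <<'E'
from h import *
c=snap('wrist','w21'); t=snap('top','top3')
Y=[fit([c],'handle',[.6425,y,.066,.066],sigs=(2,.8)) for y in (.120,.128)]
X=fit([c],'lid',[.6537,-.0126,.088,.066],sigs=(1.5,.8)); fit([c],'lid',X,True,sigs=(.9,))
for y in Y: print(R.from_euler('z',-X[3]).apply(y[:3]-X[:3]).round(4))
fit([t],'handle',[.6425,.124,.066,.066],sigs=(1,.7)); fit([load('w19')],'handle',[.6445,.0875,.066,.066],sigs=(1,.7))
E
```

```text
time: 44.25
eef_pos: [0.6416, 0.1287, 0.0551]
tcp_rot: [0.683, 0.731, 0.0, -0.001]
contact_force: [-5.9, 2.0, 6.4]
opening: 0.167
finger_force: 60.2
time: 44.62
eef_pos: [0.6427, 0.1275, 0.0529]
tcp_rot: [0.683, 0.73, 0.001, 0.001]
contact_force: [0.6, 0.2, -0.3]
opening: 0.4
finger_force: 0.0
time: 45.62
eef_pos: [0.6527, -0.0317, 0.2124]
tcp_rot: [0.683, 0.73, 0.001, 0.0]
contact_force: [1.0, 0.6, 0.4]
opening: 0.998
finger_force: 0.0
handle [0.6422 0.1191 0.066 ] yaw 1.7 score -177.5
handle [0.642  0.1192 0.066 ] yaw 2.0 score -165.6
lid [ 0.6541 -0.0129  0.088 ] yaw 3.8 score -272.3
lid [ 0.6538 -0.0113  0.0922] yaw 3.5 score -288.8
[-0.003   0.1325 -0.022 ]
[-0.0032  0.1326 -0.022 ]
handle [0.6432 0.1264 0.066 ] yaw 34.2 score -377.1
handle [0.6446 0.085  0.066 ] yaw 3.2 score -341.1
```

```bash
python3 inch.py '[[0.04,0,0,0,0,0,1],[0.077,0,0,0,0,0,1],[0.077,0,0,0,0,0,1],[0.077,0,0,0,0,0,1],[0.077,0,0,0,0,0,1]]'
python3 - <<'E'
from h import *
c=snap('wrist','w22'); s=snap('scene','sc2')
for y in (.119,.124,.128): fit([c],'handle',[.6425,y,.066,.066],sigs=(1.5,.7))
g=cv2.cvtColor(c['pixels'],7)
p=np.array([[.6425-np.sin(.066)*(y-.12),y,.066] for y in np.arange(.095,.150,.001)]); uv=proj(c,p).astype(np.float32)
print((np.arange(95,150)).tolist()); print(cv2.remap(g,uv[:,:1],uv[:,1:],1)[:,0].tolist())
E
```

```text
time: 46.35
eef_pos: [0.6477, 0.0443, 0.2126]
tcp_rot: [0.683, 0.73, 0.001, 0.001]
contact_force: [0.1, -0.5, 0.5]
opening: 0.998
finger_force: 0.0
handle [0.642  0.1242 0.066 ] yaw 3.6 score -664.7
handle [0.642  0.1242 0.066 ] yaw 3.8 score -664.9
handle [0.6419 0.1241 0.066 ] yaw 3.2 score -662.6
[95, 96, 97, 98, 99, 100, 101, 102, 103, 104, 105, 106, 107, 108, 109, 110, 111, 112, 113, 114, 115, 116, 117, 118, 119, 120, 121, 122, 123, 124, 125, 126, 127, 128, 129, 130, 131, 132, 133, 134, 135, 136, 137, 138, 139, 140, 141, 142, 143, 144, 145, 146, 147, 148, 149]
[81, 82, 82, 81, 81, 82, 82, 82, 83, 81, 77, 66, 64, 66, 60, 16, 7, 10, 12, 11, 11, 10, 13, 10, 12, 11, 12, 11, 13, 18, 18, 18, 24, 31, 30, 30, 32, 30, 31, 30, 31, 28, 32, 19, 39, 84, 86, 79, 147, 153, 149, 149, 149, 150, 149]
```

The handle stands at y = 0.1242, and the half-open stop is expected at 0.124–0.125. The lid is at stack height and the gripper is clear, so I'm handing in.

```bash
python3 -c "
from h import *
print(ctrl.sign_off())"
```

```text
the job is handed in; nothing more can be done
None
```

The job is handed in, and no verdict came back. By my measurements the shutter was shut first, both frames, the plate and the lid are seated on the collar, and the shutter is drawn out to the half-open stop; the vial was not approached.

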